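# Scoop a spare handle knob out of the crock

## Task

Take the scoop by its wooden grip, reach down through the mouth of the crock, scoop up the wooden knob lying inside and bring it out in the scoop. Tip the knob into the cardboard box, then stand the scoop upright on its piece of cardboard again and let go. Never touch the knob with the fingers, and leave the spray can, sickle and whetstone where they are.

Things in the scene. Friction and masses are not known exactly. Their poses are not given: they have to be found in the camera images.
- crock: Round brown earthenware crock, open at the top, fixed to the table; origin at the centre of its underside, z up. 105 mm high, outside radius 98 mm up to 72 mm height, then the shoulder narrows to the mouth, a round opening of 67 mm radius at the top. Inside: flat floor 6 mm above the table, radius 91 mm (twelve-sided, 88 to 91) up to the shoulder.
- box: Open cardboard box, fixed to the table: outside 200 mm (its x) by 170 mm (its y), 70 mm high, walls and floor 4 mm. Origin at the centre of its underside, z up.
- pad: Flat piece of cardboard, 130 x 130 mm, 4 mm thick, fixed on the table; the scoop stands on it. Origin at the centre of its underside, z up.
- scoop_grip (a point): Scoop: mid-point of its square wooden grip (22 x 22 mm), 165 mm up a straight stem that rises from the back of the pan and leans back 15 degrees, along (-sin 15, 0, cos 15). Axes of the scoop: x to the open nose, z up when it stands. Grip point is at (-83.7, 0, 162.4) mm from scoop_pan; the wood reaches 35 mm above it and 70 mm below it along the stem. About 0.32 kg, stands by itself.
- scoop_pan (a point): Scoop: centre of the underside of its steel pan, axes as for scoop_grip. The pan is open at the top and nose: flat floor 80 mm long (x; nose edge 40 mm ahead of this point, back wall 40 mm behind), 76 mm wide (y), 3 mm thick; side walls 22 mm high, 36 mm in the rear half, back wall 36 mm. The strap below the grip is 18 mm wide, 6 mm thick.
- knob_c (a point): Centre of a smooth, slippery, varnished egg-shaped wooden knob, 62 mm long (along its x), 46 mm thick in the middle, flat at both ends; about 45 g. It lies on its side on the floor of the crock, 30 to 43 mm off its axis, roughly towards the robot's left, and slides and rolls easily.
- spray: Spray can, 62 mm across, 190 mm high, standing; origin at the centre of its underside. Not to be moved.
- sickle: Sickle lying flat, wooden handle 150 mm, curved dark blade; origin near the middle of the handle, on the table. Not to be moved.
- whetstone: Grey whetstone 55 x 160 x 25 mm lying flat; origin at the centre of its underside. Not to be moved.
Not all that is in view belongs to the job. Of the things that look like the part that bears scoop_grip, the larger one is meant. Of the things shaped like the pad, the cardboard one is meant.

How it is judged (in metres and radians):
On the way, in this order (a step that is already met when the one before it is completed fails the run):
1. the knob is carried out above the crock in the scoop (height (world z) of knob_c above 0.13 m and x of knob_c in the frame of scoop_pan between -0.045 and 0.05 m and y of knob_c in the frame of scoop_pan between -0.04 and 0.04 m and z of knob_c in the frame of scoop_pan between 0 and 0.06 m), for 0.2 s.
2. the knob lies in the cardboard box (x of knob_c in the frame of box between -0.1 and 0.1 m and y of knob_c in the frame of box between -0.085 and 0.085 m and height (world z) of knob_c below 0.05 m), for 0.2 s.
At the end, for the whole second after the job is handed in: The knob lies inside the cardboard box (its centre within the box and lower than 50 mm), and the scoop stands upright on its pan (within 0.12 rad) with the centre of the pan within 50 mm, along each side, of the middle of its piece of cardboard, released (all of step 2 and x of scoop_pan in the frame of pad between -0.05 and 0.05 m and y of scoop_pan in the frame of pad between -0.05 and 0.05 m and height (world z) of scoop_pan below 0.012 m and angle between scoop_pan's own z axis and vertical below 0.12 rad); the robot touches nothing.
It fails at once if the fingers touch the knob (contact force between knob and the fingers above 0.5 N).
It fails at once if the spray can, sickle or whetstone is moved more than 25 mm (distance of any of spray, sickle, whetstone from where it was at the start of the episode above 0.025 m).
It also fails if it takes over 61 s, if anything falls off the work surface, if the arm or the gripper's body presses on something with over 40 N, if the wrist force passes 120 N, or if a joint passes its speed limit or range.

## Robot

A 6-joint arm with a two-finger parallel gripper is mounted at the origin on the work surface. World frame = base frame: x ahead of the robot, y to its left, z up, the work surface at z = 0. Lengths are in mm, angles in degrees, forces in N, time in s.
With the tool pointing down it reaches from about 400 to 925 mm from the base axis. Payload 12.5 kg.
Tool frame: the origin (TCP) lies at the very end of the fingers, on their centre line; the grasp point (between the pads) lies bot.pinch_z behind it (bot.pinch_z is the distance from the TCP to the grasp point, in mm); z points along the fingers, y is the direction in which the jaws open and shut (so a half turn about z gives the same grasp; the last joint's range is limited). The gripper opens to 95 mm and grips with 3 to 60 N. Pads are 20 mm wide; open, the fingers measure 119 mm over their backs; the gripper's body (75 mm by 180 mm) begins 59 mm behind the grasp point.
Start: joints at [-80.592, 28.126, 89.318, -0, 62.55, -6.05], TCP at [166.609, -602.402, 214.661] pointing down, gripper open.
Joint ranges: [-177.58, 177.58], [-47.91, 125.51], [2.72, 160], [-65.01, 245.01], [3.68, 167.84], [-153.87, 153.87]. Speed limits (degrees/s): [127.2, 127.2, 159.86, 180, 180, 180].

## Interface

Orientations are given as a 3x3 rotation matrix whose columns are the frame's x, y, z axes.
In Python, from bench import telemetry, eyes, order, bot gives the robot as it stands. The module is installed in compiled form; this text tells all that it offers.
- The arm moves only by the shell command python3 -m creep 'ROWS' [OPENING] [FORCE]. ROWS is JSON, a list of rows, each an object of numbers: "x", "y", "z": the shift along the tool's x, y, z in cm; "spin": the turn about the tool's z in degrees. A call has 1 to 20 rows; each row is the pose to reach, as a shift and turn from the pose commanded when the call began, along the tool's axes at that moment; what a row does not reach only later rows make up. A row lasts 1/8 s, in which the tool goes at most 62.5 mm and 10.7 degrees, less where a joint would pass 70% of its speed; a pose out of reach is approached as far as the arm can. A call with a gripper value outside its range is refused whole. OPENING is the opening, from 0 (shut) to 1 (fully open), set as the call begins (- or left out, the last holds). The fingers move at their own pace and stop on an object; FORCE is the grip in N (left out, the last holds). Time passes only in rows, so rows that repeat a pose let the fingers close. It gives the time, the measured TCP pose, the force and the opening at its end, in the units of the state.
- telemetry.get_obs(): the state, without advancing time (a new reading comes with each control period).
- eyes.read_camera(name): name is "scene" or "side" or "wrist"; returns a dict with "pixels" (400x640x3 uint8, blue, green, red), "fx", "fy", "cx", "cy" (pixels), "dist" ([k1, k2, p1, p2, k3] as OpenCV has them; the pictures are not rectified), "T" (4x4, takes a point from camera to world coordinates). Camera axes: x right, y down, z forward; pixel columns grow to the right and rows downward; lengths in mm; the calibration is good to about 2 mm. A picture is of the moment at which its call begins. There is no depth.
- order.hand_in(): hands the job in, once; it reports no verdict.
The state is a dict: "time": time; "joints": joint angles; "dq": joint speeds; "joint_efforts": joint torques, N m; "ee_pos": TCP position; "tool_rot": TCP orientation; "contact_force": force on the tool from outside, world axes, zero at the start; "wrist_torque": the same for the moment, N m; "gripper_width": finger opening in mm.
Only numpy, scipy, OpenCV 4.12 (cv2) and the standard library are available. Lean on these libraries where they do the work, as an engineer would, in place of code of your own. Each camera call takes 0.05 s, during which the arm holds its last target. There are 200 camera calls.

## Working session

There is one attempt and no reset: what is moved stays moved. The work goes in short steps, Python scripts to look and compute and a shell command to move; the robot and the scene stay as the last step left them, time stands still between calls to the robot, and variables do not carry over. Pictures are saved under pics/ and viewed, about 8 in all and at most 12, crops included, and the job is handed in when it is done.

```bash
ls; mkdir -p pics; python3 - <<'E'
from bench import telemetry, eyes, bot
import cv2,numpy as np,pickle
o=telemetry.get_obs();print(o['time'],o['ee_pos'],o['tool_rot'],o['gripper_width'],bot.pinch_z)
d={}
for n in ("scene","side","wrist"):
    c=eyes.read_camera(n);d[n]=c;cv2.imwrite(f'pics/{n}0.png',c['pixels']);print(n,c['fx'],c['cx'],c['cy'],c['dist'],np.round(c['T'],3).tolist())
pickle.dump(d,open('c0.pkl','wb'))
E
```

```text
pics
0.0 [ 166.574516   -602.15559091  214.09360209] [[ 9.63807771e-01  2.66598083e-01 -2.07760672e-04]
 [ 2.66598154e-01 -9.63807230e-01  1.02381405e-03]
 [ 7.27056255e-05 -1.04214855e-03 -9.99999454e-01]] 95.3454652563572 18.8
scene 409.57670687249777 323.7719333031708 202.67568971815155 [-0.06923699  0.          0.          0.          0.        ] [[0.778, 0.349, -0.523, 1005.056], [0.629, -0.447, 0.636, -520.97], [-0.012, -0.824, -0.567, 594.382], [0.0, 0.0, 0.0, 1.0]]
side 389.7885393337515 320.6840436678162 196.60017815792528 [-0.08524656  0.          0.          0.          0.        ] [[0.993, -0.092, 0.074, 498.602], [-0.117, -0.692, 0.712, -579.523], [-0.014, -0.716, -0.698, 709.263], [0.0, 0.0, 0.0, 1.0]]
wrist 314.3760213824175 318.8068134760615 196.85861715305862 [-0.05375849  0.          0.          0.          0.        ] [[0.267, -0.925, -0.272, 243.669], [-0.964, -0.256, -0.076, -580.02], [0.001, 0.282, -0.959, 384.45], [0.0, 0.0, 0.0, 1.0]]
```

View pics/scene0.png

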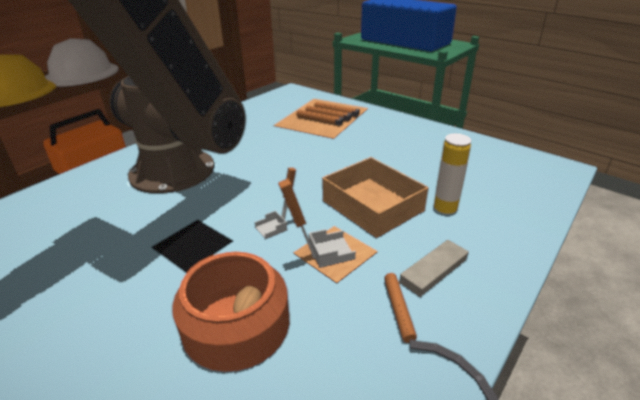

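View pics/side0.png

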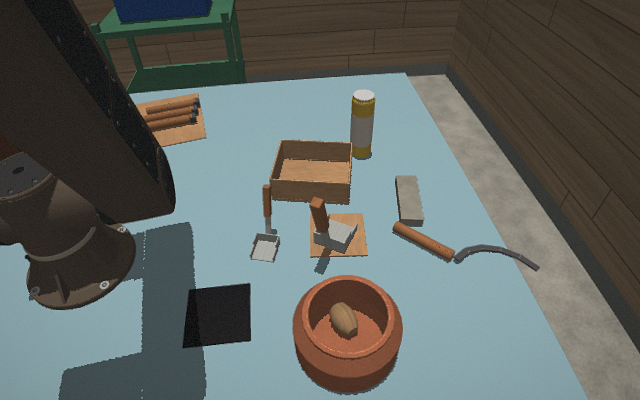

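Both views show the same things:
- **Two scoops:** the large one stands on the cardboard pad (scene ~(310,225), side ~(330,225)). A small one stands on bare table (scene ~(280,205), side ~(266,225)). The larger fits.
- **Two pads:** cardboard under the large scoop, and a black one at scene (192,245), side (217,315). The cardboard one is meant. The piece at scene (322,117) carries rods and is not it.
- **Crock and knob:** scene (235,310), side (347,330), with the knob at side (343,320).

Next is one enlarged crop to confirm.

```bash
cat > h.py <<'E'
import numpy as np,cv2
def ray(c,p):
    K=np.array([[c['fx'],0,c['cx']],[0,c['fy'],c['cy']],[0,0,1]])
    u=cv2.undistortPoints(np.array(p,float).reshape(-1,1,2),K,np.array(c['dist'],float)).reshape(-1,2)
    d=np.c_[u,np.ones(len(u))]@c['T'][:3,:3].T
    return c['T'][:3,3],d
def plane(c,p,z):
    o,d=ray(c,p);return o+d*((z-o[2])/d[:,2])[:,None]
def tri(c1,p1,c2,p2):
    o1,d1=ray(c1,[p1]);o2,d2=ray(c2,[p2]);a=d1[0]/np.linalg.norm(d1);b=d2[0]/np.linalg.norm(d2)
    s=np.linalg.lstsq(np.c_[a,-b],o2-o1,rcond=None)[0];x=o1+s[0]*a;y=o2+s[1]*b
    return (x+y)/2,np.linalg.norm(x-y)
def proj(c,P):
    T=np.linalg.inv(c['T']);K=np.array([[c['fx'],0,c['cx']],[0,c['fy'],c['cy']],[0,0,1]])
    return cv2.projectPoints(np.array(P,float).reshape(-1,3),cv2.Rodrigues(T[:3,:3])[0],T[:3,3],K,np.array(c['dist'],float))[0].reshape(-1,2)
E
python3 - <<'E'
import pickle,cv2,numpy as np
d=pickle.load(open('c0.pkl','rb'))
f=lambda im,x,y,w,h,s:cv2.resize(im[y:y+h,x:x+w],None,fx=s,fy=s,interpolation=cv2.INTER_CUBIC)
a=f(d['scene']['pixels'],250,160,133,125,3);b=f(d['side']['pixels'],245,175,133,125,3)
c=f(d['side']['pixels'],285,270,133,75,3);e=f(d['scene']['pixels'],165,245,133,75,3)
cv2.imwrite('pics/crop1.png',np.vstack([np.hstack([a,b]),np.hstack([e,c])]))
E
```

```text
(no output)
```

View pics/crop1.png

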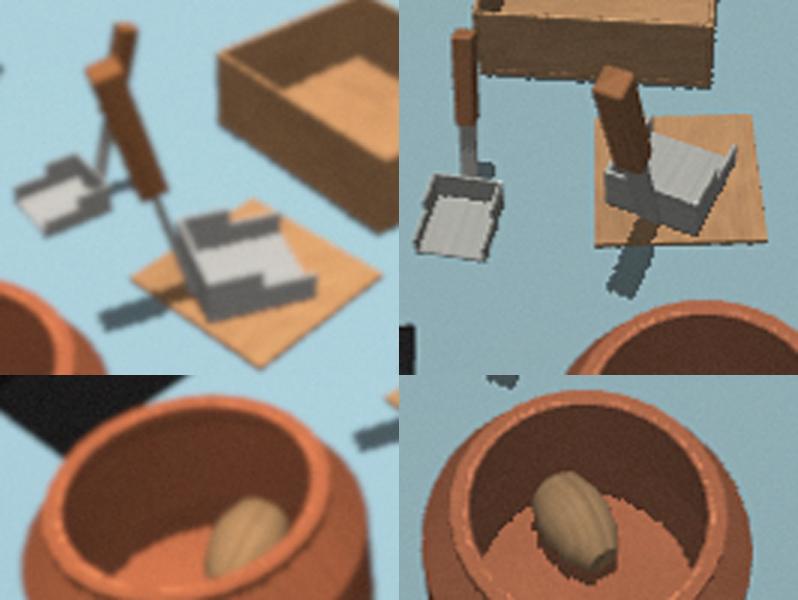

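The crop confirms it: the large scoop (nose towards side-view up-right) stands on the cardboard pad, and the small one is on bare table at left. The knob in the crock is at side (344,319), with its axis running from (335,305) to (353,332). Next I compute positions.

```bash
python3 - <<'E'
import pickle,numpy as np
from h import *
from scipy.optimize import least_squares
d=pickle.load(open('c0.pkl','rb'));S,D=d['scene'],d['side']
np.set_printoptions(precision=1,suppress=True)
for n,a,b in [('top',(285,183.3),(317.3,202.3)),('woodbot',(300,224),(322.3,230)),('noseR',(355,252.7),(357.3,224.3)),('noseL',(343.3,231),(328.7,215)),('knob',(246.7,298),(344,319))]:
    print(n,*tri(S,a,D,b))
print('pad side',plane(D,[(310,213.7),(362,213),(367.3,255.7),(310.7,257)],4))
print('pad scene',plane(S,[(294,253),(334.5,227),(377.5,251.5),(337,282.5)],4))
print('box rim',plane(D,[(278,141),(352,142),(350.7,182.3),(270.3,180)],70), 'base',plane(D,[(272,200),(349,204)],0))
p=plane(D,[(308.3,311.7),(389.7,311.7),(348.7,280),(348,344)],105);print('rim',p)
r=least_squares(lambda v:np.hypot(*(p[:3,:2]-v).T)-67,p[:2,:2].mean(0));print('crock',r.x,r.fun)
# outer rim lowest contour
import cv2
h=cv2.cvtColor(D['pixels'],cv2.COLOR_BGR2HSV)
print('knob',plane(D,[(344,319)],29),plane(S,[(246.7,298)],29),'ends',plane(D,[(334.7,305),(352.7,332.3)],29))
im=D['pixels'].astype(int)
m=((im[...,2]-im[...,0]>40)).astype(np.uint8);m[:270]=0;m[:,:280]=0;m[:,420:]=0
x,y,w,hh=cv2.boundingRect(m);print('crock bbox',x,y,w,hh)
E
```

```text
top [544.9 -72.4 199. ] 0.33175308729342357
woodbot [555.6 -50.8  96. ] 2.31103091469775
noseR [645.7  16.5  23.8] 0.04788042732951013
noseL [583.4  57.7  23.3] 3.428359162836998
knob [ 574.9 -222.9   38.9] 7.877988827898477
pad side [[540.1  83.7   4. ]
 [668.4  69.1   4. ]
 [655.  -62.    4. ]
 [528.6 -49.2   4. ]]
pad scene [[530.3 -47.2   4. ]
 [543.2  79.1   4. ]
 [669.4  68.3   4. ]
 [656.7 -59.4   4. ]]
box rim [[475.2 308.   70. ]
 [677.  275.3  70. ]
 [645.  113.2  70. ]
 [450.1 147.9  70. ]] base [[447.2 148.8   0. ]
 [642.5 108.2   0. ]]
rim [[ 508.5 -240.8  105. ]
 [ 646.9 -258.8  105. ]
 [ 587.9 -186.   105. ]
 [ 566.5 -306.9  105. ]]
crock [ 577.4 -252. ] [ 2.8  2.8 -0.2]
knob [[ 575.7 -222.2   29. ]] [[ 565.8 -213.    29. ]] ends [[ 562.4 -190.1   29. ]
 [ 587.4 -251.1   29. ]]
crock bbox 293 275 110 117
```

Results:
- **Pad:** centre about (599,10), yaw −6°.
- **Scoop:** nose direction about 57°, grip about (546,−66,166). The triangulated wood top at z 199 fits this.
- **Crock:** about (577,−250).
- **Knob:** about (576,−222), 28–31 mm off the axis, which fits.
- **Box:** about (562,211), yaw −9°.

Moving above the grip.

```bash
python3 -m creep '[{"x":1,"y":-0.8,"z":-1,"spin":-3},{"x":4,"y":-3.3,"z":-2.6,"spin":-8},{"x":8,"y":-6.6,"z":-2.6,"spin":-12},{"x":12,"y":-9.9,"z":-2.6,"spin":-16},{"x":16,"y":-13.2,"z":-2.6,"spin":-20},{"x":20,"y":-16.5,"z":-2.6,"spin":-24},{"x":24,"y":-19.8,"z":-2.6,"spin":-28},{"x":28,"y":-23.1,"z":-2.6,"spin":-31},{"x":32,"y":-26.4,"z":-2.6,"spin":-34},{"x":36,"y":-29.7,"z":-2.6,"spin":-37},{"x":40,"y":-33,"z":-2.6,"spin":-39},{"x":44,"y":-36.2,"z":-2.6,"spin":-41},{"x":47.5,"y":-38.9,"z":-2.6,"spin":-41},{"x":50,"y":-40.8,"z":-2.6,"spin":-41},{"x":50.9,"y":-41.5,"z":-2.6,"spin":-41},{"x":50.9,"y":-41.5,"z":-2.6,"spin":-41},{"x":50.9,"y":-41.5,"z":-2.6,"spin":-41}]'
cat > shot.py <<'E'
import sys,pickle,cv2,numpy as np
from bench import telemetry,eyes
np.set_printoptions(precision=2,suppress=True)
for a in sys.argv[2:]:
    c=eyes.read_camera(a);pickle.dump(c,open(f'{sys.argv[1]}_{a}.pkl','wb'));cv2.imwrite(f'pics/{sys.argv[1]}_{a}.png',c['pixels'])
o=telemetry.get_obs();R=o['tool_rot'];print(o['time'],o['ee_pos'],'yaw',np.degrees(np.arctan2(R[1,0],R[0,0])),'w',o['gripper_width'],'F',o['contact_force'],'q',o['joints'])
E
python3 shot.py w1 wrist
```

```text
time: 2.28
ee_pos: [546.0, -67.6, 240.6]
tool_rot: [[0.553, 0.833, -0.0], [0.833, -0.553, -0.0], [-0.0, -0.0, -1.0]]
contact_force: [-0.6, -0.5, -0.1]
gripper_width: 94.9
2.325 [546.09 -67.65 240.68] yaw 56.395835237833815 w 95.22173828898234 F [-0.45  0.47  0.08] q [-13.93  20.5   97.96  -0.01  61.54  19.68]
```

View pics/w1_wrist.png

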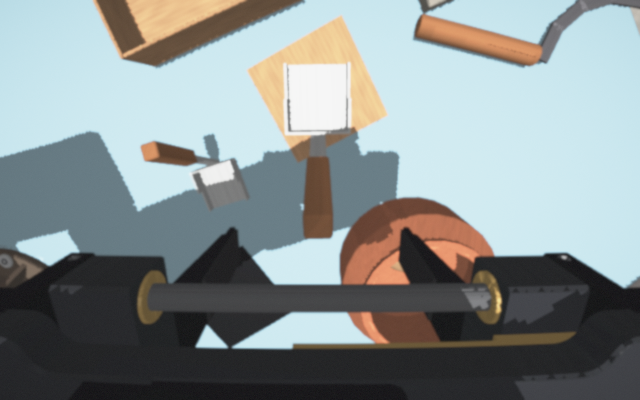

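The scoop is aligned with the tool, image up being its nose: pan corners at (285,63) and (352,63), wood top end at (318,222). The small scoop is at left (215,180) and the crock at lower right.

```bash
python3 - <<'E'
import pickle,numpy as np
from h import *
np.set_printoptions(precision=1,suppress=True)
c=pickle.load(open('w1_wrist.pkl','rb'))
n=plane(c,[(285,63),(352,63)],26);print(n,n.mean(0));print('woodtop',plane(c,[(318,222)],200))
y=n[0]-n[1];a=np.degrees(np.arctan2(y[1],y[0]))-90;print('yaw',a,np.hypot(*y[:2]))
u=np.array([np.cos(np.radians(a)),np.sin(np.radians(a))]);g=n.mean(0)[:2]-123.7*u;print('pan',n.mean(0)[:2]-40*u,'grip',g)
print(proj(c,[[*g,166.4],[*(g-u*9),200]]))
E
```

```text
[[583.9  59.5  26. ]
 [647.8  17.1  26. ]] [615.8  38.3  26. ]
woodtop [[545.2 -67.4 200. ]]
yaw 56.42046093110284 76.69547519835989
pan [593.7   5. ] grip [547.4 -64.8]
[[318.5 203.2]
 [318.5 229.2]]
```

```bash
python3 -m creep '[{"x":0.3,"z":1.5},{"x":0.3,"z":3.5},{"x":0.3,"z":5.5},{"x":0.3,"z":7.5},{"x":0.3,"z":8.8},{"x":0.3,"z":9.3},{"x":0.3,"z":9.3}]' && python3 -m creep '[{},{},{},{},{},{},{},{}]' 0 30 && python3 -m creep '[{"z":-0.5},{"z":-1.5},{"z":-3},{"z":-3},{"z":-3}]' && python3 shot.py g1 side
```

```text
schema error: expected keys x, y, z, spin
```

```bash
python3 -m creep '[{"x":0.3,"y":0,"z":1.5,"spin":0},{"x":0.3,"y":0,"z":3.5,"spin":0},{"x":0.3,"y":0,"z":5.5,"spin":0},{"x":0.3,"y":0,"z":7.5,"spin":0},{"x":0.3,"y":0,"z":8.8,"spin":0},{"x":0.3,"y":0,"z":9.3,"spin":0},{"x":0.3,"y":0,"z":9.3,"spin":0}]' && python3 -m creep '[{"x":0,"y":0,"z":0,"spin":0},{"x":0,"y":0,"z":0,"spin":0},{"x":0,"y":0,"z":0,"spin":0},{"x":0,"y":0,"z":0,"spin":0},{"x":0,"y":0,"z":0,"spin":0},{"x":0,"y":0,"z":0,"spin":0},{"x":0,"y":0,"z":0,"spin":0},{"x":0,"y":0,"z":0,"spin":0}]' 0 30 && python3 -m creep '[{"x":0,"y":0,"z":-0.5,"spin":0},{"x":0,"y":0,"z":-1.5,"spin":0},{"x":0,"y":0,"z":-3,"spin":0},{"x":0,"y":0,"z":-3,"spin":0},{"x":0,"y":0,"z":-3,"spin":0}]' && python3 shot.py g1 side
```

```text
time: 3.2
ee_pos: [548.3, -64.3, 147.6]
tool_rot: [[0.553, 0.833, -0.0], [0.833, -0.553, -0.0], [-0.0, -0.0, -1.0]]
contact_force: [0.4, 0.0, 0.1]
gripper_width: 94.9
time: 4.2
ee_pos: [548.1, -64.2, 147.6]
tool_rot: [[0.552, 0.834, -0.0], [0.834, -0.552, -0.0], [-0.0, -0.0, -1.0]]
contact_force: [4.0, -0.3, -4.1]
gripper_width: 21.8
time: 4.82
ee_pos: [548.1, -64.2, 177.7]
tool_rot: [[0.553, 0.834, 0.0], [0.834, -0.553, -0.0], [-0.0, 0.0, -1.0]]
contact_force: [-0.1, 0.5, -2.6]
gripper_width: 21.8
4.875 [548.05 -64.2  177.46] yaw 56.46215057323046 w 21.873049696846426 F [ 0.12  0.37 -2.92] q [-13.54  24.64 102.16  -0.01  53.21  20.  ]
```

View pics/g1_side.png

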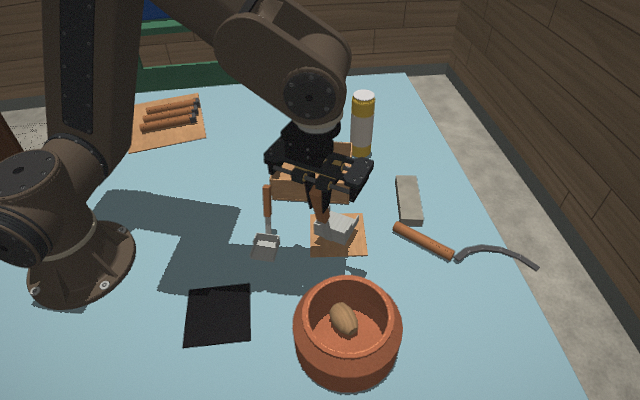

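Scoop is lifted off the pad at 21.8 mm opening, and its weight of about 2.9 N shows on the wrist. The tool cannot tilt, so I'll let the scoop pivot in the pads by loosening the grip. I test that here above its pad while watching the wrist torque.

```bash
cat > tq.py <<'E'
from bench import telemetry
import numpy as np
np.set_printoptions(precision=3,suppress=True)
o=telemetry.get_obs();R=np.array(o['tool_rot']);print('t',o['time'],'z',np.round(o['ee_pos'],1),'torque tool',R.T@np.array(o['wrist_torque']),'F tool',R.T@np.array(o['contact_force']),'w',o['gripper_width'])
E
python3 tq.py; python3 -m creep '[{"x":0,"y":0,"z":-2,"spin":0},{"x":0,"y":0,"z":-5,"spin":0},{"x":0,"y":0,"z":-7,"spin":0},{"x":0,"y":0,"z":-7,"spin":0},{"x":0,"y":0,"z":-7,"spin":0}]' >/dev/null; python3 tq.py
python3 -m creep '[{"x":0,"y":0,"z":0,"spin":0},{"x":0,"y":0,"z":0,"spin":0},{"x":0,"y":0,"z":0,"spin":0},{"x":0,"y":0,"z":0,"spin":0}]' 0 14 >/dev/null; python3 tq.py
python3 -m creep '[{"x":0,"y":0,"z":0,"spin":0},{"x":0,"y":0,"z":0,"spin":0},{"x":0,"y":0,"z":0,"spin":0},{"x":0,"y":0,"z":0,"spin":0}]' 0 9 >/dev/null; python3 tq.py
```

```text
t 4.875 z [548.1 -64.2 177.5] torque tool [-0.054 -0.147  0.012] F tool [ 0.377 -0.103  2.919] w 21.873049696846426
t 5.5 z [547.8 -64.2 246.5] torque tool [-0.011 -0.17   0.002] F tool [0.386 0.074 3.654] w 21.866017181985843
t 6.0 z [548.2 -64.2 247.5] torque tool [-0.058 -0.197  0.011] F tool [0.777 0.64  3.827] w 22.014552659341927
t 6.5 z [548.2 -64.2 247.6] torque tool [-0.022 -0.169  0.016] F tool [-0.27  -0.113  2.116] w 21.763910393180893
```

```bash

python3 -m creep '[{"x":0,"y":0,"z":0,"spin":0},{"x":0,"y":0,"z":0,"spin":0},{"x":0,"y":0,"z":0,"spin":0},{"x":0,"y":0,"z":0,"spin":0}]' 0 6.5 >/dev/null; python3 tq.py
python3 -m creep '[{"x":0,"y":0,"z":0,"spin":0},{"x":0,"y":0,"z":0,"spin":0},{"x":0,"y":0,"z":0,"spin":0},{"x":0,"y":0,"z":0,"spin":0}]' 0 5 >/dev/null; python3 tq.py;python3 shot.py g2 scene; python3 - <<'E'
import cv2
a=cv2.imread('pics/g2_scene.png')[100:300,220:420];cv2.imwrite('pics/g2c.png',cv2.resize(a,None,fx=2.5,fy=2.5))
E
```

```text
t 7.0 z [548.2 -64.2 247.6] torque tool [-0.023 -0.17  -0.007] F tool [ 0.583 -0.04   2.769] w 21.80337095931624
t 7.5 z [548.2 -64.3 247.6] torque tool [-0.085 -0.029  0.023] F tool [-0.243 -0.341  3.583] w 21.832665373173263
7.55 [548.23 -64.24 247.61] yaw 56.45887482595004 w 21.968399163679663 F [ 0.55 -0.45 -3.48] q [-13.54  20.26  97.19  -0.    62.55  20.01]
```

View pics/g2c.png

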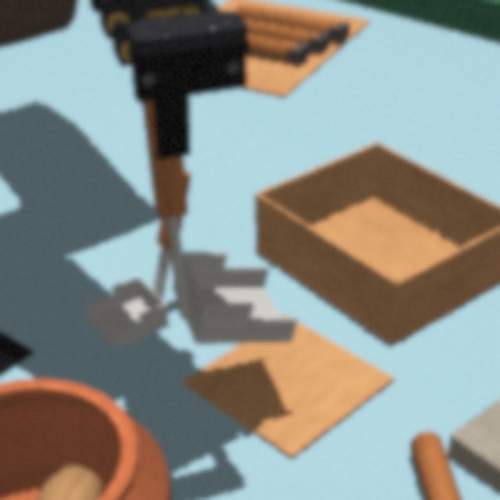

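At 5 N the scoop swung nose-down (torque −0.17 → −0.03). In this crop the side-wall corners are at (295,322), (290,341) and (203,341). I work out the tilt by casting rays onto the scoop's side plane.

```bash
python3 - <<'E'
import pickle,numpy as np
from h import *
np.set_printoptions(precision=1,suppress=True)
c=pickle.load(open('g2_scene.pkl','rb'))
a=np.radians(56.46);u=np.array([np.cos(a),np.sin(a),0]);v=np.array([np.sin(a),-np.cos(a),0]);g=np.array([548.2,-64.2,266.4])
px=np.array([(295,322),(290,341),(203,341)])/2.5+[220,100]
o,d=ray(c,px);P=o+d*(((g+38*v-o)@v)/(d@v))[:,None]
for p in P: print((p-g)@u,p[2]-g[2])
for th in (20,25,30):
    t=np.radians(th);f=lambda x,z:(x*np.cos(t)+z*np.sin(t),-x*np.sin(t)+z*np.cos(t))
    print(th,np.array([f(123.7,-140.4),f(123.7,-162.4),f(43.7,-162.4)]))
E
```

```text
82.47470850461023 -168.67365951195274
78.4447333109726 -186.7940519154497
7.985336274183246 -168.7124982070332
20 [[  68.2 -174.2]
 [  60.7 -194.9]
 [ -14.5 -167.6]]
25 [[  52.8 -179.5]
 [  43.5 -199.5]
 [ -29.  -165.7]]
30 [[  36.9 -183.4]
 [  25.9 -202.5]
 [ -43.4 -162.5]]
```

Tilt is now about 14.4° with no slip along the grip. I want about 25° for entering the crock, so I loosen a little more.

```bash

python3 -m creep '[{"x":0,"y":0,"z":0,"spin":0},{"x":0,"y":0,"z":0,"spin":0},{"x":0,"y":0,"z":0,"spin":0},{"x":0,"y":0,"z":0,"spin":0}]' 0 4 >/dev/null; python3 tq.py;python3 -m creep '[{"x":0,"y":0,"z":0,"spin":0},{"x":0,"y":0,"z":0,"spin":0}]' 0 30 >/dev/null; python3 tq.py;python3 shot.py g3 scene; python3 - <<'E'
import cv2
a=cv2.imread('pics/g3_scene.png')[100:300,220:420];cv2.imwrite('pics/g3c.png',cv2.resize(a,None,fx=2.5,fy=2.5))
E
```

```text
t 8.05 z [548.2 -64.2 247.6] torque tool [-0.095 -0.02   0.034] F tool [-0.138  0.056  2.612] w 22.136701532807734
t 8.3 z [548.2 -64.2 247.6] torque tool [-0.026 -0.073 -0.019] F tool [0.806 0.038 3.396] w 21.892425334518695
8.35 [548.23 -64.25 247.6 ] yaw 56.45854061681296 w 22.067953148281067 F [ 0.36 -0.25 -2.06] q [-13.54  20.26  97.19  -0.01  62.55  20.01]
```

View pics/g3c.png

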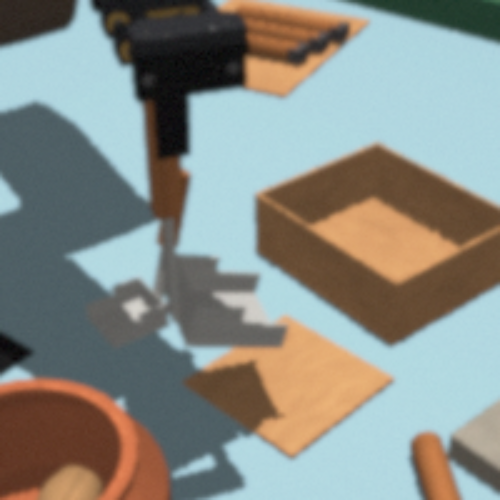

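```bash

python3 -m creep '[{"x":0,"y":0,"z":0,"spin":0},{"x":0,"y":0,"z":0,"spin":0},{"x":0,"y":0,"z":0,"spin":0}]' 0 3 >/dev/null; python3 -m creep '[{"x":0,"y":0,"z":0,"spin":0},{"x":0,"y":0,"z":0,"spin":0}]' 0 30 >/dev/null; python3 tq.py;python3 shot.py g4 scene; python3 - <<'E'
import cv2,pickle,numpy as np
from h import *
b=[]
for n in ('g3','g4'):
    b.append(cv2.resize(cv2.imread(f'pics/{n}_scene.png')[175:265,270:360],None,fx=4.4,fy=4.4))
cv2.imwrite('pics/g4c.png',np.hstack(b))
E
```

```text
t 8.975 z [548.2 -64.2 247.6] torque tool [-0.058 -0.067  0.037] F tool [-0.118 -0.225  2.518] w 21.88610721635643
9.025 [548.26 -64.24 247.61] yaw 56.45726898975839 w 22.109570908177638 F [ 0.29 -0.39 -2.9 ] q [-13.54  20.26  97.19  -0.    62.54  20.01]
```

View pics/g4c.png

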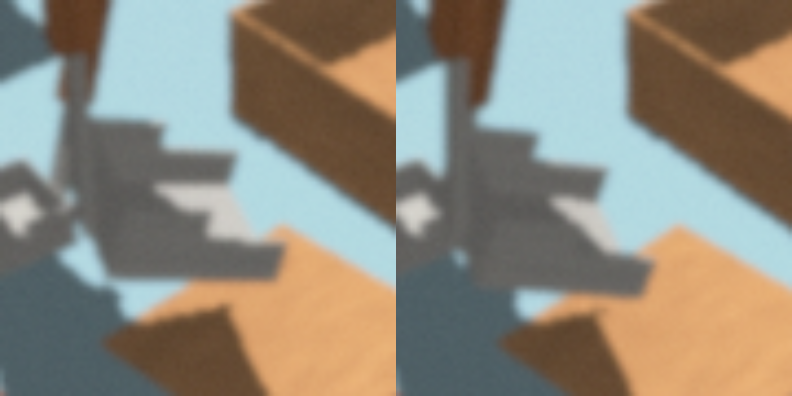

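The right panel (3 N) shows more nose-down than the left (4 N). In scene pixels, nose-bottom is at (325,242.5) and back-bottom at (287.3,239.8).

```bash
python3 - <<'E'
import pickle,numpy as np
from h import *
np.set_printoptions(precision=1,suppress=True)
c=pickle.load(open('g4_scene.pkl','rb'))
a=np.radians(56.46);u=np.array([np.cos(a),np.sin(a),0]);v=np.array([np.sin(a),-np.cos(a),0]);g=np.array([548.2,-64.2,266.4])
for px in ([(325,242.5),(287.3,239.8),(328.4,234.5)],[(333,238.4),(294.5,238)]):
    o,d=ray(c,px);P=o+d*(((g+38*v-o)@v)/(d@v))[:,None]
    q=np.c_[(P-g)@u,P[:,2]-g[2]];print(q,np.degrees(np.arctan2(q[1,1]-q[0,1],q[0,0]-q[1,0])),np.linalg.norm(q[0]-q[1]))
t=np.radians(24);f=lambda x,z:(x*np.cos(t)+z*np.sin(t),-x*np.sin(t)+z*np.cos(t))
print(f(123.7,-162.4),f(43.7,-162.4))
# staging in tool axes
C=np.array([577.4,-250.5]);b=np.radians(103);U=np.array([np.cos(b),np.sin(b)]);V=np.array([np.sin(b),-np.cos(b)])
for nose,lat in((22,2),(0,2)):
    G=C+U*(nose-45)+V*lat;dl=np.r_[G,0]-np.r_[g[:2],0];print(nose,G,'tool dx,dy',dl@u,dl@v)
E
```

```text
[[  55.5 -196.5]
 [ -19.4 -170. ]
 [  62.7 -177.9]] 19.434339714318433 79.42093985402656
[[  72.2 -190.3]
 [  -5.3 -169.3]] 15.195763394850214 80.25114449594957
(np.float64(46.95154227487977), np.float64(-198.67310506963486)) (np.float64(-26.132094336528304), np.float64(-166.13417362357086))
22 [ 584.5 -272.5] tool dx,dy -153.5163441428555 145.3428560895698
0 [ 589.5 -293.9] tool dx,dy -168.64900016801715 161.3116607293711
```

Tilt is about 20–21°, nose at (+57, −196) from the grip with about 1–2 mm slip. That is enough. I move over the crock, turned so the nose points along 103°, roughly along the knob's axis.

```bash
python3 -m creep '[{"x":0,"y":0,"z":-1.5,"spin":0},{"x":-0.4,"y":0.4,"z":-4,"spin":-2},{"x":-1.6,"y":1.5,"z":-5.7,"spin":-6},{"x":-3.4,"y":3.2,"z":-5.7,"spin":-11},{"x":-5.4,"y":5.1,"z":-5.7,"spin":-17},{"x":-7.4,"y":7,"z":-5.7,"spin":-23},{"x":-9.4,"y":8.9,"z":-5.7,"spin":-29},{"x":-11.4,"y":10.8,"z":-5.7,"spin":-35},{"x":-13.4,"y":12.7,"z":-5.7,"spin":-40},{"x":-15,"y":14.2,"z":-5.7,"spin":-44},{"x":-15.8,"y":15,"z":-5.7,"spin":-46},{"x":-16,"y":15.3,"z":-5.7,"spin":-46.5},{"x":-16,"y":15.3,"z":-5.7,"spin":-46.5}]' | head -2; python3 tq.py; python3 shot.py s1 wrist side
```

```text
time: 10.65
ee_pos: [587.4, -282.0, 305.1]
t 10.65 z [ 587.4 -282.   305.1] torque tool [-0.124 -0.084 -0.074] F tool [0.54  0.952 3.181] w 21.86899784211325
10.75 [ 587.36 -281.63  305.  ] yaw 102.95051474013215 w 21.667389636355775 F [ 0.54 -0.38 -4.19] q [-31.42  26.42  78.18   0.    75.38 -44.37]
```

View pics/s1_side.png

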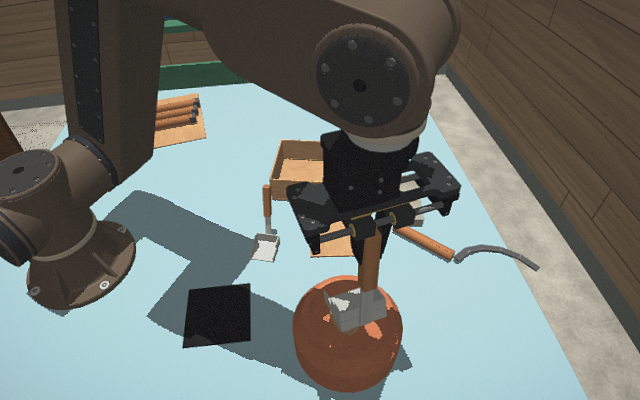

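The side view shows the scoop over the mouth, pan at (350,310) and nose pointing away from the camera. Descending on a backward-slanting path.

```bash
python3 -m creep '[{"x":0,"y":0,"z":1,"spin":0},{"x":-0.1,"y":0,"z":2.5,"spin":0},{"x":-0.2,"y":0,"z":4,"spin":0},{"x":-0.3,"y":0,"z":5.2,"spin":0},{"x":-0.6,"y":0,"z":6.2,"spin":0},{"x":-0.9,"y":0,"z":7.1,"spin":0},{"x":-1.1,"y":0,"z":7.8,"spin":0},{"x":-1.1,"y":0,"z":7.8,"spin":0}]' | head -2; python3 tq.py; python3 -m creep '[{"x":-0.3,"y":0,"z":1,"spin":0},{"x":-0.5,"y":0,"z":2,"spin":0},{"x":-0.5,"y":0,"z":2,"spin":0}]'|head -2; python3 tq.py
```

```text
time: 11.75
ee_pos: [590.0, -293.3, 226.7]
t 11.75 z [ 590.  -293.3  226.7] torque tool [-0.15  -0.185  0.036] F tool [ 0.654 -0.409  2.053] w 22.04659912656946
time: 12.12
ee_pos: [593.4, -301.2, 212.1]
t 12.125 z [ 593.4 -301.2  212.1] torque tool [ 0.137 -1.999 -0.066] F tool [-11.228  -0.802 -23.552] w 21.903006078572123
```

A 23 N contact pushed up and back, so the nose has landed on the knob's near end. I back out and look.

```bash
python3 -m creep '[{"x":0.4,"y":0,"z":-2,"spin":0},{"x":1,"y":0,"z":-4,"spin":0},{"x":1.6,"y":0,"z":-7,"spin":0},{"x":1.6,"y":0,"z":-10,"spin":0},{"x":0,"y":0,"z":-12,"spin":0},{"x":-3,"y":0,"z":-13,"spin":0},{"x":-7,"y":0,"z":-13,"spin":0},{"x":-10,"y":0,"z":-13,"spin":0},{"x":-10,"y":0,"z":-13,"spin":0}]'|head -2; python3 tq.py; python3 shot.py s2 wrist side scene; python3 - <<'E'
import cv2,numpy as np
r=cv2.imread('pics/s2_side.png')[250:390,270:470];w=cv2.imread('pics/s2_wrist.png')[0:250,160:480];s=cv2.imread('pics/s2_scene.png')[100:340,150:350]
cv2.imwrite('pics/s2m.png',np.hstack([np.vstack([cv2.resize(r,(428,300)),cv2.resize(w,(428,300))]),cv2.resize(s,(370,600))[:, :370]]))
E
```

```text
time: 13.25
ee_pos: [613.2, -396.5, 335.8]
t 13.25 z [ 613.2 -396.5  335.8] torque tool [-0.184 -0.068  0.004] F tool [ 1.022 -0.405  2.998] w 22.299846147490914
13.4 [ 613.32 -394.23  336.85] yaw 102.98535855551027 w 21.905336984506086 F [-0.57  0.63 -2.76] q [-37.92  33.12  61.97   0.01  84.93 -50.91]
```

View pics/s2m.png

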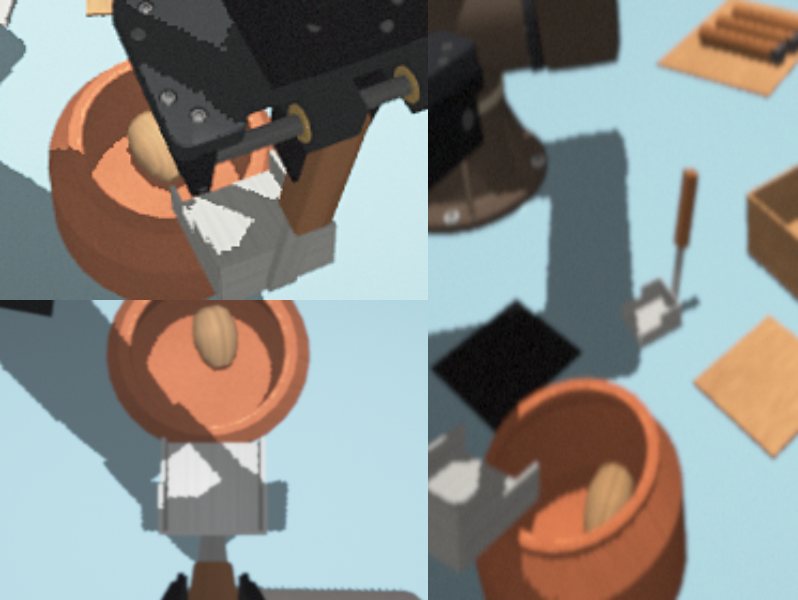

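The wrist view now shows the knob lined up with the tool axis: centre about px (321,30), near end (321,57), near inner rim edge about (315,93). It is still inside and undisturbed. I get its offsets from rays.

```bash
python3 - <<'E'
import pickle,numpy as np,cv2
from h import *
np.set_printoptions(precision=1,suppress=True)
c=pickle.load(open('s2_wrist.pkl','rb'));sd=pickle.load(open('s2_side.pkl','rb'));im=c['pixels']
hsv=cv2.cvtColor(im,cv2.COLOR_BGR2HSV)
print([hsv[y,321].tolist() for y in (10,20,30,40,50,60,70,80,90,95,100,105,110)])
k=plane(c,[(320.7,30)],29);e=plane(c,[(320.7,4),(320.7,57)],29)
print('knob',k,e)
rim=plane(c,[(315,93),(315,99)],105);print('rim near',rim)
b=np.radians(102.98);U=np.array([np.cos(b),np.sin(b)]);V=np.array([np.sin(b),-np.cos(b)])
C=np.array([577.4,-250.5]);
for p in [*k,*e,*rim]: print((p[:2]-C)@U,(p[:2]-C)@V)
# pan bottom corners: nose top corners 
n=np.array([(160,440),(266,440)]);n=np.c_[n[:,0]/1.3375+160,(n[:,1]-300)/1.2];print(n)
T=np.array([613.3,-394.2,336.9+18.8])
for th in (12,16,20,24):
    t=np.radians(th);f=lambda x,z:(x*np.cos(t)+z*np.sin(t),-x*np.sin(t)+z*np.cos(t))
    P=[np.r_[T[:2]+U*f(123.7,z)[0]+V*s,T[2]+f(123.7,z)[1]] for z in(-159.4,-140.4) for s in(-38,38)]
    print(th,proj(c,P).tolist())
# crock rim ellipse from predicted centre
for y in (-256,-253,-250,-247):
    a=np.linspace(0,2*np.pi,5)[:-1];print(y,proj(c,[[577.4+67*np.cos(t),y+67*np.sin(t),105] for t in a]).round().tolist())
E
```

```text
[[15, 104, 192], [15, 103, 215], [15, 104, 204], [15, 102, 185], [14, 102, 163], [9, 139, 216], [9, 137, 221], [9, 137, 221], [9, 138, 220], [9, 137, 219], [9, 139, 219], [12, 122, 240], [9, 135, 224]]
knob [[ 575.4 -219.3   29. ]] [[ 568.  -187.1   29. ]
 [ 583.4 -253.7   29. ]]
rim near [[ 587.8 -305.6  105. ]
 [ 589.4 -312.5  105. ]]
30.8762330229958 5.112812980957745
63.93036993892263 5.130096747382964
-4.455999468604395 5.096807899552179
-56.0100680246738 -2.2361338630552607
-63.06831077941747 -2.2701285792641572
[[279.6 116.7]
 [358.9 116.7]]
12 [[281.478874567074, 95.06788155034475], [356.62254933978255, 94.92577106044234], [279.09791126857107, 90.19148338867048], [358.981113982272, 90.03875689986275]]
16 [[282.4996091635663, 108.11929196097637], [355.64452191749814, 107.9849443422985], [280.24189467963157, 102.81636359271607], [357.87897982525817, 102.67201858811126]]
20 [[283.39076506449675, 120.90084415720831], [354.7946726718474, 120.77351745952924], [281.2472924037884, 115.1895365385769], [356.914073087923, 115.05277478047742]]
24 [[284.16298264849956, 133.4544987464089], [354.0625303880935, 133.33354264197808], [282.12584179008275, 127.34727947774641], [356.0748100220877, 127.2173995168602]]
-256 [[370.0, 62.0], [329.0, -13.0], [260.0, 35.0], [304.0, 105.0]]
-253 [[371.0, 59.0], [329.0, -15.0], [260.0, 33.0], [304.0, 103.0]]
-250 [[372.0, 57.0], [330.0, -18.0], [261.0, 30.0], [305.0, 100.0]]
-247 [[372.0, 54.0], [330.0, -21.0], [261.0, 27.0], [305.0, 98.0]]
```

The scoop's tilt is still about 20.5°. The knob centre is at +31 mm along the nose direction, with its near end at about −2. To land the nose behind it I need about 31° of nose-down. I get that by pushing the nose lightly against the outside of the fixed crock with a loose grip.

```bash
python3 -m creep '[{"x":-0.8,"y":-0.3,"z":0,"spin":0},{"x":-2.2,"y":-0.3,"z":1,"spin":0},{"x":-2.4,"y":-0.3,"z":3,"spin":0},{"x":-2.4,"y":-0.3,"z":6,"spin":0},{"x":-2.4,"y":-0.3,"z":9,"spin":0},{"x":-2.4,"y":-0.3,"z":11,"spin":0},{"x":-2.4,"y":-0.3,"z":11.6,"spin":0},{"x":-2.4,"y":-0.3,"z":11.6,"spin":0}]'|head -2; python3 tq.py; python3 -m creep '[{"x":0,"y":0,"z":0,"spin":0},{"x":0.6,"y":0,"z":0,"spin":0},{"x":1.2,"y":0,"z":0,"spin":0},{"x":1.8,"y":0,"z":0,"spin":0},{"x":2.4,"y":0,"z":0,"spin":0},{"x":3,"y":0,"z":0,"spin":0}]' 0 8 |head -2; python3 tq.py;  python3 -m creep '[{"x":0.6,"y":0,"z":0,"spin":0},{"x":1.2,"y":0,"z":-0.2,"spin":0},{"x":1.8,"y":0,"z":-0.3,"spin":0},{"x":2.3,"y":0,"z":-0.3,"spin":0},{"x":2.3,"y":0,"z":-0.3,"spin":0}]' |head -2; python3 tq.py
```

```text
time: 14.4
ee_pos: [615.9, -419.6, 220.6]
t 14.4 z [ 615.9 -419.6  220.6] torque tool [-0.085 -0.028  0.034] F tool [-0.341  0.765  2.843] w 22.040026131408638
time: 15.15
ee_pos: [609.0, -389.6, 220.7]
t 15.15 z [ 609.  -389.6  220.7] torque tool [ 0.091 -0.321 -0.074] F tool [-1.085  0.536  2.555] w 22.32573547619063
time: 15.78
ee_pos: [603.9, -367.2, 223.8]
t 15.775 z [ 603.9 -367.2  223.8] torque tool [ 0.07  -0.098 -0.06 ] F tool [-0.937 -0.611  3.777] w 21.935756393301876
```

```bash
python3 -m creep '[{"x":0,"y":0,"z":0,"spin":0},{"x":0,"y":0,"z":0,"spin":0},{"x":-0.5,"y":0,"z":0,"spin":0},{"x":-1.5,"y":0,"z":-1,"spin":0},{"x":-3,"y":0,"z":-3,"spin":0},{"x":-3,"y":0,"z":-6,"spin":0},{"x":-2,"y":0,"z":-9,"spin":0},{"x":-1,"y":0,"z":-11,"spin":0},{"x":-1,"y":0,"z":-11.5,"spin":0},{"x":-1,"y":0,"z":-11.5,"spin":0},{"x":-1,"y":0,"z":-11.5,"spin":0}]' 0 30|head -2; python3 tq.py; python3 shot.py s3 wrist; python3 - <<'E'
import pickle,numpy as np,cv2
from h import *
from bench import telemetry
np.set_printoptions(precision=1,suppress=True)
c=pickle.load(open('s3_wrist.pkl','rb'));h=cv2.cvtColor(c['pixels'],cv2.COLOR_BGR2HSV)
for x in (300,320,340): print(x,[(y,h[y,x].tolist()) for y in range(0,190,8)])
o=telemetry.get_obs();R=np.array(o['tool_rot']);T=np.array(o['ee_pos'])+[0,0,18.8]
C=np.array([577.4,-250.5]);print('U,V',(T[:2]-C)@R[:2,0],(T[:2]-C)@R[:2,1])
for th in (22,26,30,34):
    t=np.radians(th);f=lambda x,z:(x*np.cos(t)+z*np.sin(t),-x*np.sin(t)+z*np.cos(t))
    P=[T+R[:,0]*f(x,z)[0]+[0,0,f(x,z)[1]] for x,z in((123.7,-159.4),(43.7,-126.4))]
    print(th,proj(c,P))
E
```

```text
time: 17.15
ee_pos: [606.0, -377.5, 337.3]
t 17.15 z [ 606.  -377.5  337.3] torque tool [-0.086  0.021  0.042] F tool [0.087 0.424 1.726] w 21.71689022192215
17.2 [ 606.04 -377.49  337.36] yaw 102.94812860826099 w 21.663097967782942 F [-0.47 -0.64 -3.37] q [-37.21  31.6   64.6   -0.01  83.9  -50.16]
300 [(0, [9, 137, 219]), (8, [10, 129, 93]), (16, [9, 130, 106]), (24, [9, 130, 106]), (32, [9, 137, 220]), (40, [9, 137, 222]), (48, [9, 137, 221]), (56, [9, 136, 225]), (64, [9, 135, 226]), (72, [9, 137, 226]), (80, [9, 137, 226]), (88, [9, 135, 224]), (96, [9, 132, 122]), (104, [8, 131, 111]), (112, [9, 130, 112]), (120, [9, 127, 114]), (128, [9, 137, 167]), (136, [9, 134, 158]), (144, [97, 45, 233]), (152, [98, 54, 123]), (160, [99, 48, 122]), (168, [0, 0, 113]), (176, [150, 2, 112]), (184, [90, 2, 114])]
320 [(0, [9, 132, 131]), (8, [9, 126, 109]), (16, [9, 130, 108]), (24, [15, 104, 179]), (32, [15, 103, 215]), (40, [15, 104, 213]), (48, [14, 102, 202]), (56, [15, 103, 184]), (64, [15, 102, 162]), (72, [9, 138, 183]), (80, [9, 137, 224]), (88, [9, 137, 225]), (96, [10, 137, 225]), (
[... 232 characters left out ...]
15])]
340 [(0, [10, 135, 225]), (8, [9, 123, 89]), (16, [9, 130, 110]), (24, [9, 131, 113]), (32, [9, 139, 193]), (40, [9, 135, 219]), (48, [9, 136, 212]), (56, [9, 136, 214]), (64, [9, 136, 223]), (72, [9, 137, 224]), (80, [9, 137, 222]), (88, [9, 136, 222]), (96, [9, 135, 225]), (104, [9, 135, 224]), (112, [10, 138, 222]), (120, [10, 134, 228]), (128, [9, 136, 157]), (136, [6, 71, 158]), (144, [99, 56, 122]), (152, [99, 56, 123]), (160, [99, 41, 119]), (168, [60, 2, 113]), (176, [0, 2, 115]), (184, [90, 2, 114])]
U,V -130.18131653642251 -0.5431946719752194
22 [[318.7 129.3]
 [318.6 200.4]]
26 [[318.7 141.6]
 [318.6 209.9]]
30 [[318.7 153.8]
 [318.6 219.5]]
34 [[318.7 165.9]
 [318.6 229.2]]
```

Tilt is now about 33° (nose edge at row ~163). Entering again.

```bash
python3 -m creep '[{"x":0.8,"y":0.1,"z":0,"spin":0},{"x":2.4,"y":0.3,"z":0,"spin":0},{"x":4.6,"y":0.35,"z":0,"spin":0},{"x":7,"y":0.35,"z":0,"spin":0},{"x":9.4,"y":0.35,"z":0,"spin":0},{"x":11.5,"y":0.35,"z":0.2,"spin":0},{"x":12.8,"y":0.35,"z":1,"spin":0},{"x":13.3,"y":0.35,"z":2.2,"spin":0},{"x":13.3,"y":0.35,"z":4,"spin":0},{"x":13.2,"y":0.35,"z":6,"spin":0},{"x":13,"y":0.35,"z":8,"spin":0},{"x":12.9,"y":0.35,"z":9.2,"spin":0},{"x":12.9,"y":0.35,"z":9.2,"spin":0}]'|head -2; python3 tq.py; python3 -m creep '[{"x":-0.4,"y":0,"z":0.6,"spin":0},{"x":-0.9,"y":0,"z":1.3,"spin":0},{"x":-1.4,"y":0,"z":2.1,"spin":0},{"x":-2,"y":0,"z":3,"spin":0},{"x":-2,"y":0,"z":3,"spin":0}]'|head -2; python3 tq.py
```

```text
time: 18.82
ee_pos: [580.4, -251.0, 245.5]
t 18.825 z [ 580.4 -251.   245.5] torque tool [-0.069  0.015 -0.017] F tool [ 0.07  -0.428  3.227] w 21.953942326187974
time: 19.45
ee_pos: [584.8, -270.8, 215.2]
t 19.45 z [ 584.8 -270.8  215.2] torque tool [0.453 0.558 0.01 ] F tool [ 1.96  -0.868  6.657] w 21.87025557300898
```

```bash
python3 -m creep '[{"x":0.1,"y":0,"z":0.5,"spin":0},{"x":0.1,"y":0,"z":1.2,"spin":0},{"x":0.1,"y":0,"z":1.8,"spin":0},{"x":0.1,"y":0,"z":1.8,"spin":0}]'|head -2; python3 tq.py; python3 shot.py s4 wrist side; python3 - <<'E'
import cv2,numpy as np
r=cv2.imread('pics/s4_side.png')[250:390,270:470];w=cv2.imread('pics/s4_wrist.png')[100:350,160:480]
cv2.imwrite('pics/s4m.png',np.vstack([cv2.resize(r,(428,300)),cv2.resize(w,(428,300))]))
E
```

```text
time: 19.95
ee_pos: [584.9, -269.3, 198.1]
t 19.95 z [ 584.9 -269.3  198.1] torque tool [-0.063  0.074  0.015] F tool [-0.567  0.406  3.513] w 22.225400384622073
20.05 [ 585.04 -269.39  198.71] yaw 102.9606750870798 w 21.937398149436923 F [ 0.06  0.07 -3.21] q [-30.6   30.55  87.53  -0.    61.91 -43.55]
```

The nose is down behind the knob and free of contact, about 8 mm above the floor. Now I loosen to 10 N so the scoop hinges. I drive the grip down and back so the nose slides forward along the floor as the pan levels.

```bash
python3 -m creep '[{"x":0,"y":0,"z":0.4,"spin":0},{"x":0,"y":0,"z":0.85,"spin":0},{"x":-0.15,"y":0,"z":0.9,"spin":0},{"x":-0.3,"y":0,"z":0.9,"spin":0},{"x":-0.3,"y":0,"z":0.95,"spin":0},{"x":-0.3,"y":0,"z":1,"spin":0},{"x":-0.6,"y":0,"z":1.15,"spin":0},{"x":-0.9,"y":0,"z":1.3,"spin":0},{"x":-1.2,"y":0,"z":1.5,"spin":0},{"x":-1.55,"y":0,"z":1.65,"spin":0},{"x":-1.55,"y":0,"z":1.65,"spin":0}]' 0 10|head -2; python3 tq.py; python3 -m creep '[{"x":-0.25,"y":0,"z":0.2,"spin":0},{"x":-0.55,"y":0,"z":0.45,"spin":0},{"x":-0.85,"y":0,"z":0.7,"spin":0},{"x":-1.15,"y":0,"z":1,"spin":0},{"x":-1.15,"y":0,"z":1,"spin":0}]'|head -2; python3 tq.py; python3 shot.py s5 wrist side;  python3 - <<'E'
import cv2,numpy as np
r=cv2.imread('pics/s5_side.png')[250:390,270:470];w=cv2.imread('pics/s5_wrist.png')[0:250,160:480]
cv2.imwrite('pics/s5m.png',np.vstack([cv2.resize(r,(428,300)),cv2.resize(w,(428,300))]))
E
```

```text
time: 21.42
ee_pos: [588.9, -285.0, 183.1]
t 21.425 z [ 588.9 -285.   183.1] torque tool [ 0.028  0.171 -0.02 ] F tool [ 1.742 -1.049 -4.034] w 21.75069822956762
time: 22.05
ee_pos: [592.1, -296.8, 174.1]
t 22.05 z [ 592.1 -296.8  174.1] torque tool [-0.065 -0.25  -0.028] F tool [ -0.208   0.497 -10.417] w 21.92585500642131
22.15 [ 592.06 -296.78  174.1 ] yaw 102.95915645804077 w 21.881927720051117 F [ 0.46 -1.32  9.62] q [-32.32  33.3   86.43  -0.03  60.   -45.27]
```

View pics/s5m.png

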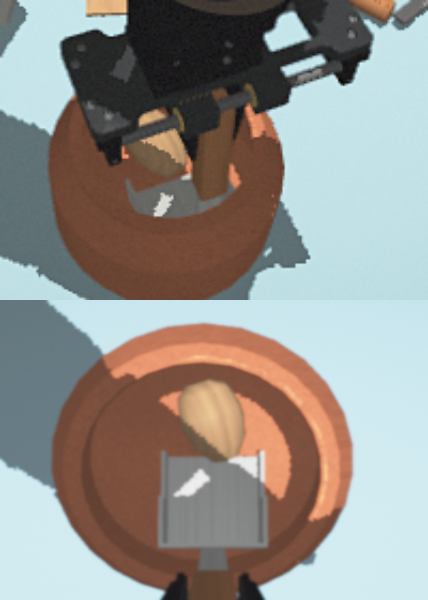

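Progress looks as planned: the knob (wrist crop (212,420)) sits just at the nose in front of the levelling pan, running to the far wall. Continuing to push under it.

```bash
python3 -m creep '[{"x":-0.1,"y":0,"z":0.25,"spin":0},{"x":-0.15,"y":0,"z":0.5,"spin":0},{"x":-0.25,"y":0,"z":0.8,"spin":0},{"x":-0.3,"y":0,"z":1.05,"spin":0},{"x":-0.35,"y":0,"z":1.3,"spin":0},{"x":-0.4,"y":0,"z":1.6,"spin":0},{"x":-0.35,"y":0,"z":1.85,"spin":0},{"x":-0.3,"y":0,"z":2.05,"spin":0},{"x":-0.3,"y":0,"z":2.05,"spin":0}]'|head -2; python3 tq.py; cat > knob.py <<'E'
import sys,pickle,numpy as np,cv2
from h import *
from bench import eyes,telemetry
np.set_printoptions(precision=1,suppress=True)
c=eyes.read_camera('wrist');n=sys.argv[1];z=float(sys.argv[2]);cv2.imwrite(f'pics/{n}_wrist.png',c['pixels']);pickle.dump(c,open(f'{n}_wrist.pkl','wb'))
h=cv2.cvtColor(c['pixels'],cv2.COLOR_BGR2HSV);m=cv2.inRange(h,(12,85,60),(18,118,255));m[230:]=0
m[:,:230]=0;m[:,410:]=0
m=cv2.morphologyEx(m,cv2.MORPH_OPEN,np.ones((3,3)))
k,l,s,ce=cv2.connectedComponentsWithStats(m);i=1+s[1:,4].argmax();print('knob px',s[i],ce[i])
o=telemetry.get_obs();R=np.array(o['tool_rot']);T=np.array(o['ee_pos'])
P=plane(c,[ce[i],(s[i,0]+s[i,2]/2,s[i,1]),(s[i,0]+s[i,2]/2,s[i,1]+s[i,3])],z)
print('knob world',P[0],'rel pinch (tool x,y):',((P-T)@R)[:,:2])
C=np.array([577.4,-250.5]);print('TCP rel crock U,V',(T[:2]-C)@R[:2,0],(T[:2]-C)@R[:2,1],'z',T[2],'t',o['time'])
E
python3 knob.py k1 32
```

```text
time: 23.28
ee_pos: [593.0, -299.9, 154.0]
t 23.275 z [ 593.  -299.9  154. ] torque tool [-0.111 -0.215  0.028] F tool [ -1.2     0.849 -13.198] w 21.939941542629498
knob px [ 291   58   53   74 3004] [317.8  94. ]
knob world [ 573.  -213.1   32. ] rel pinch (tool x,y): [[ 89.6  -0.5]
 [119.6  -0.8]
 [ 56.3  -0.8]]
TCP rel crock U,V -51.5968351869259 4.1715026680395475 z 154.05490204184883 t 23.325
```

The knob's centre is now about 6 mm ahead of the pan centre and its length spans the pan: it is in the scoop. Next I press the pan flat, then pull back and down so it rocks slightly nose-up about its back edge, and then clamp hard.

```bash
python3 -m creep '[{"x":0,"y":0,"z":0.2,"spin":0},{"x":0,"y":0,"z":0.4,"spin":0},{"x":-0.5,"y":0,"z":0.55,"spin":0},{"x":-1,"y":0,"z":0.75,"spin":0},{"x":-1.4,"y":0,"z":0.9,"spin":0},{"x":-1.8,"y":0,"z":1,"spin":0},{"x":-1.8,"y":0,"z":1,"spin":0}]'|head -2; python3 tq.py;python3 -m creep '[{"x":0,"y":0,"z":0,"spin":0},{"x":0,"y":0,"z":0,"spin":0},{"x":0,"y":0,"z":0,"spin":0}]' 0 55 |head -2; python3 tq.py; python3 knob.py k2 34
```

```text
time: 24.2
ee_pos: [595.6, -316.4, 141.1]
t 24.2 z [ 595.6 -316.4  141.1] torque tool [-0.165  0.398  0.032] F tool [ 2.215 -0.098  3.086] w 22.057018947563783
time: 24.58
ee_pos: [595.7, -316.3, 141.6]
t 24.575 z [ 595.7 -316.3  141.6] torque tool [-0.075  0.065  0.002] F tool [ 1.317 -0.409  4.274] w 22.119456933948477
knob px [ 288   22   57   79 3475] [316.5  59.9]
knob world [ 568.1 -203.3   34. ] rel pinch (tool x,y): [[116.3  -1.6]
 [145.1  -1.5]
 [ 83.5  -1.6]]
TCP rel crock U,V -68.2265813235484 3.103747027810126 z 141.67234005109876 t 24.625
```

The weight is off the floor and the pan is about 11° nose-up, with the knob roughly at the pan centre. Lifting slowly, backing off so the nose clears the shoulder.

```bash
python3 -m creep '[{"x":-0.2,"y":0,"z":-0.3,"spin":0},{"x":-0.6,"y":0,"z":-0.8,"spin":0},{"x":-1.1,"y":-0.1,"z":-1.4,"spin":0},{"x":-1.7,"y":-0.2,"z":-2,"spin":0},{"x":-2.4,"y":-0.3,"z":-2.6,"spin":0},{"x":-3,"y":-0.3,"z":-3.2,"spin":0},{"x":-3.5,"y":-0.3,"z":-3.8,"spin":0},{"x":-3.8,"y":-0.3,"z":-4.3,"spin":0},{"x":-4,"y":-0.3,"z":-4.7,"spin":0},{"x":-4,"y":-0.3,"z":-5,"spin":0},{"x":-4,"y":-0.3,"z":-5,"spin":0}]'|head -2; python3 tq.py; python3 knob.py k3 85
```

```text
time: 26.0
ee_pos: [600.6, -354.0, 191.2]
t 26.0 z [ 600.6 -354.   191.2] torque tool [ 0.74   2.474 -0.334] F tool [ 9.088 -3.015  1.564] w 22.31170477187789
knob px [ 317    0   53   42 1833] [342.   21.2]
knob world [ 585.9 -207.5   85. ] rel pinch (tool x,y): [[145.6  18.9]
 [161.2  19.9]
 [130.   20.4]]
TCP rel crock U,V -106.11814607071028 -0.7104367280491609 z 191.2629437747267 t 26.05
```

A 9 N forward contact at the back, and the knob appears shifted. I use the last picture to see.

```bash
python3 shot.py s6 side scene; python3 - <<'E'
import cv2,numpy as np
r=cv2.imread('pics/s6_side.png')[230:390,270:430];w=cv2.imread('pics/k3_wrist.png')[0:240,180:460];s=cv2.imread('pics/s6_scene.png')[210:370,150:310]
cv2.imwrite('pics/s6m.png',np.hstack([np.vstack([cv2.resize(r,(300,300)),cv2.resize(s,(300,300))]),cv2.resize(w,(500,600))]))
E
```

```text
26.15 [ 600.57 -354.03  191.27] yaw 102.99977560183828 w 21.491580695394152 F [-4.88  7.23 -1.67] q [-35.96  35.46  79.34   0.06  65.51 -48.99]
```

View pics/s6m.png

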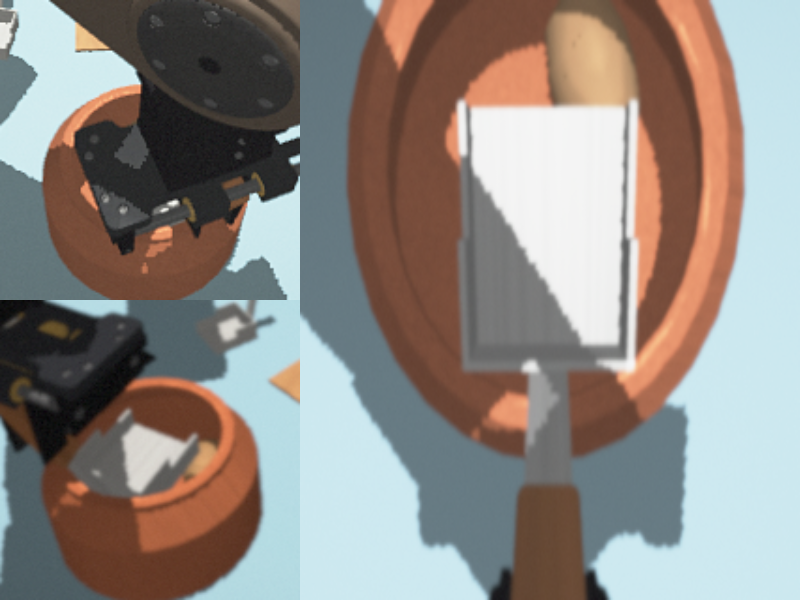

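The picture shows the pan empty and strongly nose-up. The knob is back on the crock floor at the far side (wrist crop (590,60)), in front of the nose, right of centre. I compute from the saved frames where the nose was in k1 and k2.

```bash
python3 - <<'E'
import pickle,numpy as np,cv2
from h import *
np.set_printoptions(precision=0,suppress=True)
for n,T,ths in (('k1',[593,-299.9,154],(0,3,6)),('k2',[595.7,-316.3,141.6],(0,-6,-12,-18)),('k3',[600.6,-354,191.2],(0,-6,-12,-18,-24,-30))):
    c=pickle.load(open(n+'_wrist.pkl','rb'));h=cv2.cvtColor(c['pixels'],cv2.COLOR_BGR2HSV)
    for x in (292,318,344): 
        col=h[:200,x].astype(int);g=np.where(col[:,1]<60)[0];print(n,x,'grey rows',g.min() if len(g) else None, [int(v) for v in g[np.r_[True,np.diff(g)>1]]][:6],end=' | ')
    print()
    a=np.radians(102.96);u=np.array([np.cos(a),np.sin(a),0]);G=np.array(T)+[0,0,18.8]
    for th in ths:
        t=np.radians(th);f=lambda x,z:(x*np.cos(t)+z*np.sin(t),-x*np.sin(t)+z*np.cos(t))
        print(th,[round(f(123.7,-162.4)[0]),round(G[2]+f(123.7,-162.4)[1])],'back',[round(f(43.7,-162.4)[0]),round(G[2]+f(43.7,-162.4)[1])],proj(c,[G+u*f(x,z)[0]+[0,0,f(x,z)[1]] for x,z in((123.7,-159.4),(43.7,-126.4))])[:,1])
E
```

```text
k1 292 grey rows 0 [0, 124] | k1 318 grey rows 0 [0, 132] | k1 344 grey rows 0 [0, 124] | 
0 [124, 10] back [44, 10] [ 55. 147.]
3 [115, 4] back [35, 8] [ 66. 154.]
6 [106, -2] back [26, 7] [ 76. 162.]
k2 292 grey rows 87 [87] | k2 318 grey rows 102 [102] | k2 344 grey rows 87 [87] | 
0 [124, -2] back [44, -2] [ 56. 148.]
-6 [140, 12] back [60, 3] [ 34. 133.]
-12 [155, 27] back [77, 11] [ 11. 119.]
-18 [168, 44] back [92, 19] [-14. 104.]
k3 292 grey rows 43 [43, 181] | k3 318 grey rows 43 [43] | k3 344 grey rows 42 [42, 180] | 
0 [124, 48] back [44, 48] [ 57. 148.]
-6 [140, 61] back [60, 53] [ 35. 134.]
-12 [155, 77] back [77, 60] [ 12. 120.]
-18 [168, 94] back [92, 69] [-13. 105.]
-24 [179, 112] back [106, 79] [-39.  90.]
-30 [188, 131] back [119, 91] [-68.  76.]
```

```bash
python3 - <<'E'
import pickle,numpy as np,cv2
from h import *
np.set_printoptions(precision=1,suppress=True)
c=pickle.load(open('k3_wrist.pkl','rb'));a=np.radians(102.96);u=np.array([np.cos(a),np.sin(a),0]);G=np.array([600.6,-354,210])
h=cv2.cvtColor(c['pixels'],cv2.COLOR_BGR2HSV);g=(h[...,1]<40)&(h[...,0]<200)
for r in (44,60,80,95,110,130,140,145,148): 
    i=np.where(g[r,240:400])[0]+240;print(r,i.min(),i.max(),end='; ')
print()
for r,x,d in ((40,318.6,314.4*76/100),(148,318.8,314.4*76/96.3),(43,318,314.4*70/90)):
    o,q=ray(c,[(x,r)]);p=o+q[0]*d;print(r,'tool x',(p-G)@u,'z rel pinch',p[2]-G[2])
E
```

```text
44 268 369; 60 269 367; 80 271 366; 95 271 367; 110 270 368; 130 271 368; 140 271 367; 145 271 367; 148 303 399; 
40 tool x 129.32767477645328 z rel pinch -111.26604715920519
148 tool x 47.76172749020954 z rel pinch -97.12406662870404
43 tool x 128.14762578857037 z rel pinch -116.74229782152997
```

```bash
python3 - <<'E'
import pickle,numpy as np,cv2
from h import *
np.set_printoptions(precision=1,suppress=True)
for n,T in (('k1',[593,-299.9,154]),('k2',[595.7,-316.3,141.6]),('s5',[592.1,-296.8,174.1])):
    c=pickle.load(open(n+'_wrist.pkl','rb'));a=np.radians(102.96);u=np.array([np.cos(a),np.sin(a),0]);G=np.array(T)+[0,0,18.8]
    h=cv2.cvtColor(c['pixels'],cv2.COLOR_BGR2HSV);g=((h[...,1]<45)).astype(np.uint8);g[:,:230]=0;g[:,410:]=0;g[:60]=0
    k,l,s,ce=cv2.connectedComponentsWithStats(g);i=l[190,318] or 1+s[1:,4].argmax();m=l==i
    print(n,s[i],end=' ')
    R=[]
    for r in range(s[i,1],220,6):
        j=np.where(m[r])[0]
        if len(j):R.append((r,int(j.min()),int(j.max())))
    print(R)
    for r in (s[i,1]+2,s[i,1]+6):
        j=np.where(m[r])[0];w=j.max()-j.min()+1;o,q=ray(c,[(j.mean(),r)]);p=o+q[0]*314.4*76/w;print('  nose-top?',w,'x',(p-G)@u,'z',p[2])
    print('  nose floor if z=9: x',(plane(c,[(318,{'k1':124,'k2':87,'s5':129}[n])],9)[0]-G)@u)
E
```

```text
k1 [ 276  120   87  113 7385] [(120, 279, 359), (126, 278, 359), (132, 278, 359), (138, 278, 360), (144, 278, 360), (150, 278, 360), (156, 278, 359), (162, 276, 362), (168, 276, 362), (174, 276, 362), (180, 276, 362), (186, 276, 362), (192, 276, 362), (198, 276, 362), (204, 276, 362), (210, 310, 328), (216, 309, 328)]
  nose-top? 82 x 64.31102061517957 z 24.909989344575308
  nose-top? 82 x 60.72916032233502 z 25.976609316758925
  nose floor if z=9: x 61.470636911918966
k2 [ 273   84   93  133 8895] [(84, 275, 363), (90, 274, 364), (96, 274, 364), (102, 274, 364), (108, 275, 363), (114, 275, 363), (120, 275, 363), (126, 275, 363), (132, 273, 365), (138, 273, 365), (144, 273, 365), (150, 273, 365), (156, 273, 365), (162, 273, 364), (168, 273, 364), (174, 274, 364), (180, 308, 329), (186, 309, 328), (192, 308, 329), (198, 308, 329), (204, 308, 330), (210, 307, 331), (216, 307, 330)]
  nose-top? 91 x 95.64784380956164 z 33.6683663122904
  nose-top? 91 x 92.38044192183459 z 34.63644398534922
  nose floor if z=9: x 96.08445740494776
s5 [ 278  126   83   99 6388] [(126, 281, 356), (132, 281, 357), (138, 281, 357), (144, 281, 357), (150, 281, 357), (156, 281, 357), (162, 280, 357), (168, 279, 359), (174, 279, 359), (180, 278, 359), (186, 278, 359), (192, 278, 359), (198, 278, 359), (204, 278, 359), (210, 310, 327), (216, 309, 328)]
  nose-top? 77 x 57.58930208068378 z 27.296963067560057
  nose-top? 77 x 53.779193750466256 z 28.435333326730245
  nose floor if z=9: x 55.18334515676029
```

Diagnosis: at 10 N the wood slid lengthwise through the pads (about 28 mm) instead of hinging, so the pan never levelled under the knob. The remedy is a much lighter grip (3–4 N) while hinging. I back out and locate the knob numerically.

```bash
python3 -m creep '[{"x":0.5,"y":0,"z":-0.6,"spin":0},{"x":0.9,"y":0,"z":-2,"spin":0},{"x":0.9,"y":0,"z":-5,"spin":0},{"x":0.5,"y":0,"z":-8,"spin":0},{"x":-1.5,"y":0,"z":-11,"spin":0},{"x":-4,"y":0,"z":-13,"spin":0},{"x":-5.5,"y":0,"z":-13.5,"spin":0},{"x":-5.5,"y":0,"z":-13.5,"spin":0},{"x":-5.5,"y":0,"z":-13.5,"spin":0}]'|head -2; python3 tq.py; cat > pan.py <<'E'
import sys,pickle,numpy as np,cv2
from h import *
from bench import telemetry
np.set_printoptions(precision=1,suppress=True)
c=pickle.load(open(sys.argv[1]+'_wrist.pkl','rb'));o=telemetry.get_obs();R=np.array(o['tool_rot']);G=np.array(o['ee_pos'])+[0,0,18.8]
h=cv2.cvtColor(c['pixels'],cv2.COLOR_BGR2HSV)
for x in (292,318,344): print(x,'sat<20 rows',[ (int(a[0]),int(a[-1])) for a in np.split(w:=np.where(h[:235,x,1]<25)[0],np.where(np.diff(w)>1)[0]+1) if len(a)>3])
g=(h[...,1]<25).astype(np.uint8);g[:,:230]=0;g[:,410:]=0
for r in range(0,220,10):
    j=np.where(g[r])[0]
    if len(j): print((r,int(j.min()),int(j.max())),end=' ')
print()
E
python3 knob.py k4 29; python3 pan.py k4
```

```text
time: 27.28
ee_pos: [613.9, -408.8, 326.8]
t 27.275 z [ 613.9 -408.8  326.8] torque tool [-0.157 -0.207 -0.028] F tool [ 0.558 -1.158  3.197] w 22.187712819960666
knob px [ 320    0   37   41 1180] [338.8  17.4]
knob world [ 596.8 -212.7   29. ] rel pinch (tool x,y): [[194.8  27.2]
 [216.3  26.6]
 [164.9  27.3]]
TCP rel crock U,V -162.35754777155825 0.12413729555282031 z 326.72436317145696 t 27.325  File "pan.py", line 7
    for x in (292,318,344): print(x,'sat<20 rows',[ (int(a[0]),int(a[-1])) for a in np.split(w:=np.where(h[:235,x,1]<25)[0],np.where(np.diff(w)>1)[0]+1) if len(a)>3])
                                                                                             ^^^^^^^^^^^^^^^^^^^^^^^^^^^^^^
SyntaxError: assignment expression cannot be used in a comprehension iterable expression
```

```bash
sed -i 's/^for x in (292.*$/for x in (292,318,344):\n    w=np.where(h[:235,x,1]<25)[0];print(x,[(int(a[0]),int(a[-1])) for a in np.split(w,np.where(np.diff(w)>1)[0]+1) if len(a)>3])/' pan.py; python3 pan.py k4; python3 shot.py s7 side scene >/dev/null; python3 - <<'E'
import pickle,numpy as np,cv2
from h import *
np.set_printoptions(precision=1,suppress=True)
C=np.array([577.4,-250.5]);b=np.radians(103);U=np.array([np.cos(b),np.sin(b)]);V=np.array([np.sin(b),-np.cos(b)])
for f,n,roi in (('c0','side',(295,275,400,360)),('s7','side',(295,275,400,360)),('c0','scene',(175,250,285,330)),('s7','scene',(175,250,285,330)),('k4','wrist',(230,0,410,230))):
    c=pickle.load(open('c0.pkl','rb'))[n] if f=='c0' else pickle.load(open(f'{f}_{n}.pkl','rb'))
    h=cv2.cvtColor(c['pixels'],cv2.COLOR_BGR2HSV);m=cv2.inRange(h,(12,80,40),(20,125,255));x0,y0,x1,y1=roi
    q=np.zeros_like(m);q[y0:y1,x0:x1]=m[y0:y1,x0:x1];q=cv2.morphologyEx(q,cv2.MORPH_OPEN,np.ones((3,3)))
    k,l,s,ce=cv2.connectedComponentsWithStats(q)
    if k<2: print(f,n,'none');continue
    i=1+s[1:,4].argmax();ys,xs=np.where(l==i);P=plane(c,np.c_[xs,ys].astype(float),29)[:,:2]-C;u=P@U;v=P@V
    mean,ev,_=cv2.PCACompute2(np.c_[u,v].astype(np.float32),None)[0:3]
    print(f,n,s[i],'U',np.percentile(u,[1,50,99]),'V',np.percentile(v,[1,50,99]),'axis ang from U',np.degrees(np.arctan2(ev[0,1],ev[0,0])))
E
```

```text
292 [(44, 148)]
318 [(44, 193)]
344 [(44, 148)]
(0, 389, 389) (10, 242, 392) (20, 239, 394) (30, 395, 395) (40, 395, 395) (50, 240, 393) (60, 270, 391) (70, 246, 387) (80, 252, 381) (90, 259, 374) (100, 269, 369) (110, 270, 368) (120, 270, 368) (130, 271, 367) (140, 270, 367) (150, 309, 329) (160, 308, 329) (170, 307, 330) (180, 307, 331) (190, 306, 331) (200, 301, 336) (210, 300, 300) 
c0 side [329 302  29  33 680] U [-3.  30.1 64.2] V [-18.    4.5  26.3] axis ang from U -4.969335
s7 side none
c0 scene [235 288  24  23 326] U [ 8.4 38.6 63.7] V [-20.2  -4.3  12.2] axis ang from U 1.637703
s7 scene [249 287  15  16 140] U [34.  53.8 72.4] V [-3.9  6.8 15.7] axis ang from U -3.4253237
k4 wrist [ 320    0   37   41 1180] U [ 6.4 32.9 53.9] V [ 3.4 27.8 49.3] axis ang from U -37.03261
```

```bash
python3 -m creep '[{"x":-0.4,"y":0,"z":0,"spin":0},{"x":-1,"y":0,"z":0,"spin":0},{"x":-1.3,"y":0,"z":0,"spin":0}]' 0 3.2 |head -2; python3 -m creep '[{"x":0,"y":0,"z":0.2,"spin":0},{"x":0,"y":0,"z":1.5,"spin":0},{"x":0,"y":0,"z":5,"spin":0},{"x":0,"y":0,"z":8.5,"spin":0},{"x":0,"y":0,"z":11.5,"spin":0},{"x":0,"y":0,"z":13,"spin":0},{"x":0,"y":0,"z":13.4,"spin":0}]' 0 30|head -2; python3 tq.py; python3 -m creep '[{"x":0.6,"y":0,"z":0,"spin":0},{"x":1.4,"y":0,"z":0,"spin":0},{"x":2.2,"y":0,"z":0,"spin":0},{"x":3,"y":0,"z":-0.2,"spin":0},{"x":3.8,"y":0,"z":-0.4,"spin":0},{"x":4.4,"y":0,"z":-0.5,"spin":0},{"x":5,"y":0,"z":-0.6,"spin":0},{"x":5,"y":0,"z":-0.6,"spin":0}]' 0 5|head -2;python3 tq.py; python3 -m creep '[{"x":0,"y":0,"z":0,"spin":0},{"x":-0.6,"y":0,"z":-0.2,"spin":0},{"x":-2,"y":0,"z":-1.5,"spin":0},{"x":-3,"y":0,"z":-4,"spin":0},{"x":-3,"y":0,"z":-7.5,"spin":0},{"x":-2,"y":0,"z":-11,"spin":0},{"x":-0.5,"y":0,"z":-13.5,"spin":0},{"x":0,"y":0,"z":-14.5,"spin":0},{"x":0,"y":0,"z":-14.5,"spin":0}]' 0 30|head -2;python3 knob.py k5 29; python3 pan.py k5
```

```text
time: 27.8
ee_pos: [617.0, -422.7, 326.4]
time: 28.68
ee_pos: [616.9, -421.8, 191.8]
t 28.675 z [ 616.9 -421.8  191.8] torque tool [-0.104  0.07   0.034] F tool [-1.03  -0.077  2.933] w 21.96533457661283
time: 29.68
ee_pos: [605.8, -373.0, 198.9]
t 29.675 z [ 605.8 -373.   198.9] torque tool [-0.109  0.094 -0.004] F tool [ 0.465 -0.139  3.566] w 21.72497201090113
time: 30.8
ee_pos: [605.8, -373.5, 343.8]
knob px [ 318   17   36   49 1280] [335.6  40.4]
knob world [ 591.7 -203.6   29. ] rel pinch (tool x,y): [[168.7  24.7]
 [199.3  24.8]
 [134.3  25.6]]
TCP rel crock U,V -126.3925717375956 -0.04999942077108676 z 342.7534889759741 t 30.85
292 [(163, 234)]
318 [(163, 234)]
344 [(163, 231)]
(0, 276, 357) (10, 265, 369) (20, 257, 377) (30, 251, 382) (40, 247, 386) (50, 244, 389) (60, 243, 390) (70, 243, 243) (80, 389, 389) (90, 247, 247) (100, 251, 251) (110, 257, 377) (120, 265, 369) (130, 276, 357) (140, 297, 337) (160, 282, 355) (170, 282, 355) (180, 282, 355) (190, 280, 357) (200, 281, 357) (210, 280, 357)
```

The knob is in full view: centre U=+42, V=+25 in the 103° frame, near end about +9. I turn the approach to yaw 78°, where the knob is nearly straight ahead (V′≈5, near end U′≈20), and compute the tilt and the path.

```bash
python3 - <<'E'
import pickle,numpy as np
from h import *
np.set_printoptions(precision=1,suppress=True)
c=pickle.load(open('k5_wrist.pkl','rb'));G=np.array([605.8,-373.5,343.0+18.8]);a=np.radians(103);u=np.array([np.cos(a),np.sin(a),0])
def f(x,z,th,s):
    t=np.radians(th);x=x-.259*s;z=z+.966*s;return np.array([x*np.cos(t)+z*np.sin(t),-x*np.sin(t)+z*np.cos(t)])
for s in (20,25,30,35):
  for th in (28,31,34,37):
    q=f(123.7,-159.4,th,s);print(s,th,'nose',f(123.7,-162.4,th,s),'row',proj(c,[G+u*q[0]+[0,0,q[1]]])[0,1])
E
```

```text
20 28 nose [  37.5 -182. ] row 145.43194814020424
20 31 nose [  27.9 -183.7] row 154.11225987361695
20 34 nose [  18.2 -184.9] row 162.73413887116067
20 37 nose [   8.5 -185.6] row 171.30911410231445
25 28 nose [  38.6 -177.1] row 144.93994305000257
25 31 nose [  29.3 -178.9] row 153.50754931711685
25 34 nose [  19.9 -180.2] row 162.01934076328854
25 37 nose [  10.4 -181. ] row 170.48620256160677
30 28 nose [  39.7 -172.2] row 144.43262438958828
30 31 nose [  30.7 -174.1] row 152.88423899615483
30 34 nose [  21.5 -175.4] row 161.2828385716399
30 37 nose [  12.3 -176.3] row 169.63865089703668
35 28 nose [  40.8 -167.4] row 143.90926636752025
35 31 nose [  32.  -169.3] row 152.24145821018533
35 34 nose [  23.1 -170.7] row 160.52362990707522
35 37 nose [  14.2 -171.7] row 168.76533769789253
```

```bash
python3 -m creep '[{"x":0.8,"y":0,"z":0,"spin":2},{"x":2.4,"y":0,"z":0,"spin":6},{"x":4.6,"y":0.1,"z":0,"spin":11},{"x":7,"y":0.1,"z":0,"spin":16},{"x":9.4,"y":0.1,"z":0.2,"spin":21},{"x":11.2,"y":0.1,"z":1.2,"spin":24},{"x":11.9,"y":0.1,"z":3,"spin":25},{"x":11.9,"y":0.1,"z":5.5,"spin":25},{"x":11.9,"y":0.1,"z":8,"spin":25},{"x":11.9,"y":0.1,"z":10.3,"spin":25},{"x":11.9,"y":0.1,"z":12,"spin":25},{"x":11.9,"y":0.1,"z":12.2,"spin":25}]'|head -2; python3 tq.py; python3 -m creep '[{"x":-0.2,"y":0,"z":0.7,"spin":0},{"x":-0.5,"y":0,"z":1.6,"spin":0},{"x":-0.8,"y":0,"z":2.5,"spin":0},{"x":-1,"y":0,"z":3.4,"spin":0},{"x":-1,"y":0,"z":4.3,"spin":0},{"x":-1,"y":0,"z":5,"spin":0},{"x":-1,"y":0,"z":5,"spin":0}]'|head -2; python3 tq.py; python3 knob.py k6 29;python3 pan.py k6
```

```text
time: 32.35
ee_pos: [579.7, -257.2, 219.9]
t 32.35 z [ 579.7 -257.2  219.9] torque tool [-0.114  0.037 -0.062] F tool [1.133 0.428 3.057] w 22.111187596159883
time: 33.22
ee_pos: [578.7, -268.6, 176.0]
t 33.225 z [ 578.7 -268.6  176. ] torque tool [ 2.163 -0.846  0.073] F tool [ -4.152  -6.729 -30.955] w 22.222494950640474
knob px [ 287  100   61   49 2178] [317.9 122.3]
knob world [ 591.9 -206.9   29. ] rel pinch (tool x,y): [[63.7 -0.7]
 [84.9 -1.1]
 [37.3 -1.2]]
TCP rel crock U,V -17.432792995364757 5.046210672888933 z 176.01585653388798 t 33.275
292 [(163, 234)]
318 [(163, 234)]
344 [(163, 230)]
(70, 268, 350) (80, 250, 370) (90, 236, 383) (100, 392, 392) (110, 401, 401) (120, 406, 406) (160, 281, 353) (170, 281, 353) (180, 281, 354) (190, 279, 356) (200, 278, 356) (210, 278, 357)
```

The nose reached the floor earlier than estimated, so actual slip is nearer 19 mm. To level I now pull the grip back at about 4.5 N. The stem then bears on the near rim, which gives a long lever, and the pan rotates level rather than slipping.

```bash
python3 -m creep '[{"x":0,"y":0,"z":-0.4,"spin":0},{"x":0,"y":0,"z":-0.4,"spin":0}]' |head -2; python3 tq.py; python3 -m creep '[{"x":0,"y":0,"z":0.05,"spin":0},{"x":-0.9,"y":0,"z":0.1,"spin":0},{"x":-1.8,"y":0,"z":0.3,"spin":0},{"x":-2.9,"y":0,"z":0.6,"spin":0},{"x":-4,"y":0,"z":1,"spin":0},{"x":-4.7,"y":0,"z":1.6,"spin":0},{"x":-4.7,"y":0,"z":1.6,"spin":0}]' 0 4.5|head -2; python3 tq.py; python3 knob.py k7 29;python3 pan.py k7
```

```text
time: 33.52
ee_pos: [578.3, -267.2, 176.3]
t 33.525 z [ 578.3 -267.2  176.3] torque tool [ 0.38  -0.051 -0.003] F tool [-1.033 -1.554 -8.325] w 21.989853952033815
time: 34.4
ee_pos: [567.9, -313.6, 158.9]
t 34.4 z [ 567.9 -313.6  158.9] torque tool [-0.269 -0.277  0.09 ] F tool [-1.212  1.028  0.57 ] w 21.895129611328542
knob px [ 286   33   67   69 3134] [319.   67.2]
knob world [ 591.7 -203.    29. ] rel pinch (tool x,y): [[112.7   0.3]
 [141.1   0.7]
 [ 82.5   0.7]]
TCP rel crock U,V -63.25357467098056 3.896079819931749 z 159.0984582344627 t 34.45
292 [(109, 188)]
318 [(109, 213)]
344 [(109, 188)]
(0, 272, 351) (10, 250, 373) (20, 235, 386) (40, 406, 406) (110, 279, 359) (120, 279, 359) (130, 279, 359) (140, 279, 359) (150, 277, 361) (160, 277, 361) (170, 277, 361) (180, 277, 361) (190, 310, 408) (200, 310, 401) (210, 234, 391)
```

It works: the nose is at about +12 and tilt about 15°, with the knob just ahead. Continuing to level.

```bash
python3 -m creep '[{"x":-0.4,"y":0,"z":0.4,"spin":0},{"x":-0.7,"y":0,"z":0.8,"spin":0},{"x":-1,"y":0,"z":1.2,"spin":0},{"x":-1.2,"y":0,"z":1.6,"spin":0},{"x":-1.4,"y":0,"z":2.1,"spin":0},{"x":-1.5,"y":0,"z":2.5,"spin":0},{"x":-1.5,"y":0,"z":2.5,"spin":0}]'|head -2; python3 tq.py; python3 knob.py k8 29;python3 pan.py k8; python3 - <<'E'
import pickle,numpy as np
from h import *
from bench import telemetry
c=pickle.load(open('k8_wrist.pkl','rb'));o=telemetry.get_obs();G=np.array(o['ee_pos'])+[0,0,18.8];u=np.array(o['tool_rot'])[:,0]
def f(x,z,th,s):
    t=np.radians(th);x=x-.259*s;z=z+.966*s;return np.array([x*np.cos(t)+z*np.sin(t),-x*np.sin(t)+z*np.cos(t)])
for s in (15,20,25):
  for th in (-4,0,4,8): print(s,th,np.round(f(123.7,-162.4,th,s)+[0,G[2]]),'rows nose,back',[round(float(proj(c,[G+u*q[0]+[0,0,q[1]]])[0,1])) for q in (f(123.7,-159.4,th,s),f(43.7,-126.4,th,s))])
E
```

```text
time: 35.33
ee_pos: [565.0, -327.7, 134.2]
t 35.325 z [ 565.  -327.7  134.2] torque tool [-0.22  -0.154  0.005] F tool [-0.701  0.444 -0.556] w 21.746350072893588
knob px [ 282    6   74   77 3869] [318.5  44.2]
knob world [ 591.6 -202.4   29. ] rel pinch (tool x,y): [[128.   -0.1]
 [156.3   0.3]
 [ 98.    0.3]]
TCP rel crock U,V -77.99480065706278 3.9744040385248187 z 134.25303803820321 t 35.375
292 [(69, 162)]
318 [(80, 199)]
344 [(80, 162)]
(0, 409, 409) (70, 273, 364) (80, 274, 364) (90, 274, 364) (100, 274, 363) (110, 274, 363) (120, 272, 365) (130, 273, 365) (140, 274, 365) (150, 274, 364) (160, 274, 364) (170, 310, 328) (180, 309, 329) (190, 308, 330) (200, 402, 402) (210, 232, 390) 
15 -4 [130.  14.] rows nose,back [45, 146]
15 0 [120.   5.] rows nose,back [59, 155]
15 4 [109.  -3.] rows nose,back [72, 164]
15 8 [ 98. -10.] rows nose,back [85, 172]
20 -4 [128.  19.] rows nose,back [46, 149]
20 0 [119.  10.] rows nose,back [59, 157]
20 4 [108.   2.] rows nose,back [73, 166]
20 8 [97. -5.] rows nose,back [85, 174]
25 -4 [127.  23.] rows nose,back [47, 152]
25 0 [117.  15.] rows nose,back [60, 160]
25 4 [107.   7.] rows nose,back [73, 168]
25 8 [97. -0.] rows nose,back [86, 176]
```

The pan is nearly level (~3°) with its nose at U′≈32, already about 12 mm under the knob's near end. Clamp, and push forward against the far wall.

```bash
python3 -m creep '[{"x":0,"y":0,"z":0,"spin":0},{"x":0,"y":0,"z":0,"spin":0},{"x":0.5,"y":0,"z":0,"spin":0},{"x":1,"y":0,"z":0,"spin":0},{"x":1.6,"y":-0.1,"z":0,"spin":0},{"x":2.2,"y":-0.2,"z":0,"spin":0},{"x":2.8,"y":-0.3,"z":0,"spin":0},{"x":3.4,"y":-0.3,"z":0,"spin":0},{"x":4,"y":-0.3,"z":0,"spin":0},{"x":4.3,"y":-0.3,"z":0,"spin":0},{"x":4.3,"y":-0.3,"z":0,"spin":0}]' 0 50|head -2; python3 tq.py; python3 knob.py k9 33;python3 pan.py k9
```

```text
time: 36.75
ee_pos: [571.2, -284.7, 134.7]
t 36.75 z [ 571.2 -284.7  134.7] torque tool [-0.082 -0.239  0.024] F tool [-0.98   0.26   3.862] w 21.678996900135797
knob px [ 282   70   76   38 2336] [319.2  87.5]
knob world [ 591.2 -192.6   33. ] rel pinch (tool x,y): [[ 94.5   0.4]
 [108.1   1. ]
 [ 78.1   1.1]]
TCP rel crock U,V -34.959511065075674 1.0198728500605874 z 134.64311291952407 t 36.8
292 [(101, 162)]
318 [(109, 199)]
344 [(104, 162)]
(30, 287, 337) (40, 259, 369) (50, 242, 387) (60, 400, 400) (80, 274, 279) (90, 274, 363) (100, 274, 364) (110, 274, 363) (120, 272, 365) (130, 273, 365) (140, 273, 365) (150, 274, 364) (160, 274, 363) (170, 309, 328) (180, 309, 329) (190, 308, 330)
```

```bash
python3 - <<'E'
import pickle,cv2
h=cv2.cvtColor(pickle.load(open('k9_wrist.pkl','rb'))['pixels'],cv2.COLOR_BGR2HSV)
for x in (270,285,300,318,335,350,365): print(x,[(y,*h[y,x].tolist()) for y in range(26,116,8)])
E
```

```text
270 [(26, 96, 38, 239), (34, 97, 37, 239), (42, 9, 137, 195), (50, 9, 137, 198), (58, 9, 134, 229), (66, 10, 132, 233), (74, 11, 129, 237), (82, 9, 127, 122), (90, 9, 128, 120), (98, 9, 129, 121), (106, 9, 136, 218), (114, 10, 120, 235)]
285 [(26, 96, 37, 239), (34, 9, 135, 192), (42, 9, 138, 191), (50, 9, 136, 191), (58, 11, 129, 238), (66, 10, 132, 234), (74, 13, 107, 114), (82, 15, 94, 109), (90, 15, 101, 167), (98, 0, 0, 242), (106, 60, 1, 246), (114, 30, 1, 246)]
300 [(26, 96, 38, 239), (34, 9, 137, 192), (42, 8, 136, 193), (50, 9, 136, 220), (58, 10, 132, 235), (66, 10, 131, 236), (74, 15, 92, 119), (82, 14, 102, 212), (90, 14, 103, 213), (98, 15, 101, 179), (106, 30, 1, 241), (114, 0, 0, 246)]
318 [(26, 96, 37, 237), (34, 9, 136, 195), (42, 9, 138, 191), (50, 10, 132, 232), (58, 10, 131, 236), (66, 10, 132, 232), (74, 15, 95, 123), (82, 16, 96, 229), (90, 16, 99, 223), (98, 15, 103, 198), (106, 15, 96, 149), (114, 60, 1, 246)]
335 [(26, 96, 38, 239), (34, 8, 136, 188), (42, 8, 137, 192), (50, 9, 138, 196), (58, 10, 130, 238), (66, 10, 132, 234), (74, 15, 95, 116), (82, 15, 103, 213), (90, 15, 101, 220), (98, 14, 102, 197), (106, 14, 76, 134), (114, 0, 0, 246)]
350 [(26, 96, 38, 239), (34, 8, 117, 189), (42, 9, 136, 182), (50, 9, 136, 185), (58, 10, 131, 238), (66, 10, 131, 237), (74, 9, 138, 201), (82, 15, 93, 118), (90, 15, 101, 206), (98, 15, 100, 161), (106, 0, 0, 245), (114, 0, 0, 245)]
365 [(26, 96, 36, 239), (34, 96, 36, 239), (42, 9, 136, 188), (50, 9, 136, 185), (58, 9, 136, 190), (66, 10, 132, 232), (74, 10, 130, 235), (82, 7, 90, 130), (90, 8, 90, 124), (98, 8, 82, 137), (106, 10, 102, 238), (114, 12, 35, 243)]
```

The knob is lying across the pan, pinned against the far wall under the shoulder, with its centre about 10 mm inside the nose edge. I rotate the pan level and slightly nose-up about its back edge with a light grip, so the knob rolls back into it, and then clamp.

```bash
python3 -m creep '[{"x":0,"y":0,"z":0.1,"spin":0},{"x":-0.3,"y":0,"z":0.3,"spin":0},{"x":-0.6,"y":0,"z":0.5,"spin":0},{"x":-0.9,"y":0,"z":0.7,"spin":0},{"x":-1.3,"y":0,"z":0.9,"spin":0},{"x":-1.7,"y":0,"z":1.05,"spin":0},{"x":-2.1,"y":0,"z":1.2,"spin":0},{"x":-2.5,"y":0,"z":1.3,"spin":0},{"x":-2.5,"y":0,"z":1.3,"spin":0}]' 0 5|head -2; python3 tq.py; python3 knob.py k10 36;python3 pan.py k10
```

```text
time: 37.92
ee_pos: [565.8, -309.5, 121.3]
t 37.925 z [ 565.8 -309.5  121.3] torque tool [-0.353 -0.052  0.024] F tool [0.385 1.055 0.852] w 22.121084296981483
knob px [ 278   18   85   59 4209] [319.7  46.1]
knob world [ 592.3 -189.1   36. ] rel pinch (tool x,y): [[123.2   0.7]
 [142.6   1.4]
 [101.    1.4]]
TCP rel crock U,V -60.011705162567225 1.0263781618239958 z 121.33155709597821 t 37.975
292 [(71, 141)]
318 [(78, 189)]
344 [(75, 142)]
(0, 240, 389) (10, 401, 401) (40, 269, 368) (50, 270, 368) (60, 270, 367) (70, 270, 368) (80, 271, 367) (90, 269, 369) (100, 269, 369) (110, 270, 368) (120, 270, 367) (130, 271, 367) (140, 272, 366) (150, 309, 329) (160, 308, 329) (170, 308, 330) (180, 307, 331)
```

```bash
python3 -m creep '[{"x":-0.3,"y":0,"z":0.15,"spin":0},{"x":-0.6,"y":0,"z":0.3,"spin":0},{"x":-0.9,"y":0,"z":0.4,"spin":0},{"x":-1.2,"y":0,"z":0.5,"spin":0},{"x":-1.2,"y":0,"z":0.5,"spin":0}]' |head -2; python3 tq.py; python3 -m creep '[{"x":0,"y":0,"z":0,"spin":0},{"x":0,"y":0,"z":0,"spin":0}]' 0 55|head -2; python3 tq.py; python3 knob.py k11 40;python3 pan.py k11
```

```text
time: 38.6
ee_pos: [563.2, -321.2, 116.3]
t 38.6 z [ 563.2 -321.2  116.3] torque tool [-0.349 -0.01   0.071] F tool [0.101 1.217 2.901] w 22.231388076452127
time: 38.85
ee_pos: [563.1, -321.1, 116.4]
t 38.85 z [ 563.1 -321.1  116.4] torque tool [-0.099 -0.312  0.022] F tool [0.306 0.099 4.171] w 21.68122428384695
knob px [ 273   63   83   61 3747] [313.7  94. ]
knob world [ 577.8 -233.9   40. ] rel pinch (tool x,y): [[ 88.3  -3.8]
 [110.2  -3.1]
 [ 66.2  -3.2]]
TCP rel crock U,V -71.92613705871504 0.7627742944802255 z 116.41479093464133 t 38.9
292 [(17, 64), (121, 130)]
318 [(17, 62), (125, 183)]
344 [(17, 72), (118, 130)]
(20, 266, 371) (30, 267, 371) (40, 267, 370) (50, 267, 370) (60, 268, 369) (70, 269, 369) (80, 267, 371) (90, 267, 370) (100, 268, 370) (110, 269, 369) (120, 269, 368) (130, 271, 367) (140, 308, 329) (150, 308, 330) (160, 307, 330) (170, 307, 331) (180, 306, 331)
```

The knob rolled back into the middle of the pan (knob rows 63–124, pan rows 17–130), and the grip is clamped at 55 N with the nose up ~10°. Lifting out.

```bash
python3 -m creep '[{"x":-0.1,"y":0,"z":-0.3,"spin":0},{"x":-0.4,"y":0,"z":-0.9,"spin":0},{"x":-0.8,"y":0,"z":-1.7,"spin":0},{"x":-1.2,"y":0,"z":-2.6,"spin":0},{"x":-1.6,"y":0,"z":-3.5,"spin":0},{"x":-1.9,"y":0,"z":-4.4,"spin":0},{"x":-2.1,"y":0,"z":-5.4,"spin":0},{"x":-2.1,"y":0,"z":-6.6,"spin":0},{"x":-2.1,"y":0,"z":-7.6,"spin":0},{"x":-2.1,"y":0,"z":-7.9,"spin":0}]'|head -2; python3 tq.py;  python3 knob.py k12 115; python3 pan.py k12
```

```text
time: 40.15
ee_pos: [559.1, -341.7, 196.5]
t 40.15 z [ 559.1 -341.7  196.5] torque tool [-0.077 -0.358  0.005] F tool [0.194 0.409 3.978] w 21.754992972477982
knob px [ 273   63   83   60 3757] [313.7  94. ]
knob world [ 573.8 -254.3  115. ] rel pinch (tool x,y): [[ 88.5  -3.9]
 [110.8  -3.2]
 [ 66.6  -3.3]]
TCP rel crock U,V -92.91136218285061 1.1305223242239784 z 196.46775145841727 t 40.2
292 [(16, 64), (121, 130)]
318 [(16, 62), (125, 183)]
344 [(16, 72), (117, 130)]
(0, 241, 390) (10, 232, 398) (20, 265, 406) (30, 266, 372) (40, 267, 371) (50, 267, 370) (60, 268, 369) (70, 269, 369) (80, 267, 371) (90, 267, 370) (100, 268, 370) (110, 268, 369) (120, 270, 368) (130, 271, 368) (140, 308, 409) (150, 309, 402) (160, 236, 396) (170, 246, 385) (180, 260, 372) (190, 280, 351) (200, 300, 300) (210, 299, 338)
```

Out and stable. Raising well clear, then carrying it to the box with gentle deceleration.

```bash
python3 -m creep '[{"x":0,"y":0,"z":-0.4,"spin":0},{"x":0,"y":0,"z":-1.4,"spin":0},{"x":0,"y":0,"z":-2.8,"spin":0},{"x":0,"y":0,"z":-4.3,"spin":0},{"x":0,"y":0,"z":-5.8,"spin":0},{"x":0,"y":0,"z":-7.2,"spin":0},{"x":0,"y":0,"z":-8.2,"spin":0},{"x":0,"y":0,"z":-8.7,"spin":0}]'|head -2; python3 knob.py k13 190; python3 -m creep '[{"x":0.6,"y":-0.1,"z":0,"spin":0},{"x":1.8,"y":-0.4,"z":0,"spin":0},{"x":3.6,"y":-0.8,"z":0,"spin":0},{"x":6,"y":-1.4,"z":0,"spin":0},{"x":9,"y":-2.1,"z":0,"spin":0},{"x":12.3,"y":-2.8,"z":0,"spin":0},{"x":15.8,"y":-3.7,"z":0,"spin":0},{"x":19.4,"y":-4.5,"z":0,"spin":0},{"x":23,"y":-5.3,"z":0,"spin":0},{"x":26.6,"y":-6.1,"z":0,"spin":0},{"x":30.2,"y":-7,"z":0,"spin":0},{"x":33.8,"y":-7.8,"z":0,"spin":0},{"x":37,"y":-8.5,"z":0,"spin":0},{"x":39.8,"y":-9.2,"z":0,"spin":0},{"x":42.2,"y":-9.8,"z":0,"spin":0},{"x":44.2,"y":-10.2,"z":0,"spin":0},{"x":45.6,"y":-10.5,"z":0,"spin":0},{"x":46.4,"y":-10.7,"z":0,"spin":0},{"x":46.7,"y":-10.8,"z":0,"spin":0},{"x":46.7,"y":-10.8,"z":0,"spin":0}]'|head -2; python3 tq.py; python3 knob.py k14 190; python3 pan.py k14; python3 shot.py s8 side scene
```

```text
time: 41.2
ee_pos: [559.0, -341.6, 283.3]
knob px [ 273   64   83   60 3759] [313.7  94.1]
knob world [ 573.6 -253.9  190. ] rel pinch (tool x,y): [[ 88.9  -4.1]
 [111.6  -3.4]
 [ 65.3  -3.5]]
TCP rel crock U,V -93.00457249103783 1.0929087275678235 z 283.5855337493091 t 41.25
time: 43.75
ee_pos: [550.8, 137.4, 282.5]
t 43.75 z [550.8 137.4 282.5] torque tool [-0.083 -0.311  0.   ] F tool [ 0.584 -0.585  4.127] w 21.686622629834655
knob px [ 230   31   77  145 6197] [257.3 112.9]
knob world [517.5 220.4 190. ] rel pinch (tool x,y): [[ 74.4 -49.9]
 [135.6 -38.5]
 [ 21.9 -43. ]]
TCP rel crock U,V 373.6164849674039 -107.05919589801215 z 282.5461484819839 t 43.8
292 [(16, 65), (122, 130)]
318 [(16, 62), (125, 183)]
344 [(16, 71), (117, 130)]
(0, 388, 409) (10, 389, 409) (20, 265, 395) (30, 266, 404) (40, 266, 403) (50, 268, 403) (60, 268, 402) (70, 269, 401) (80, 267, 401) (90, 267, 401) (100, 268, 400) (110, 230, 399) (120, 230, 398) (130, 231, 398) (140, 232, 397) (150, 232, 396) (160, 233, 330) (170, 234, 394) (180, 306, 332) (190, 301, 406) (200, 301, 407) (210, 300, 407) 
43.9 [550.86 137.18 282.59] yaw 77.92308621825316 w 21.761357298374143 F [ 0.37  0.56 -4.61] q [ 7.32 19.83 92.21 -0.01 67.96 19.4 ]
```

The knob is still in the pan (same rows; the mask merely merged with the box cardboard). Lower over the box and loosen so the scoop dips.

```bash
python3 -m creep '[{"x":0,"y":0,"z":0.5,"spin":0},{"x":0,"y":0,"z":1.7,"spin":0},{"x":0,"y":0,"z":3.2,"spin":0},{"x":0,"y":0,"z":4.8,"spin":0},{"x":0,"y":0,"z":6.2,"spin":0},{"x":0,"y":0,"z":7.2,"spin":0},{"x":0,"y":0,"z":7.5,"spin":0}]'|head -2; python3 -m creep '[{"x":0,"y":0,"z":0,"spin":0},{"x":0,"y":0,"z":0,"spin":0},{"x":0,"y":0,"z":0,"spin":0},{"x":0,"y":0,"z":0,"spin":0}]' 0 5|head -2; python3 tq.py;  python3 -m creep '[{"x":0,"y":0,"z":0,"spin":0},{"x":0,"y":0,"z":0,"spin":0},{"x":0,"y":0,"z":0,"spin":0}]' 0 3.2|head -1; python3 -m creep '[{"x":0,"y":0,"z":0,"spin":0},{"x":0,"y":0,"z":0,"spin":0}]' 0 30|head -1; python3 tq.py; python3 knob.py k15 27; python3 pan.py k15;python3 shot.py s9 side scene
```

```text
time: 44.78
ee_pos: [550.7, 137.6, 206.9]
time: 45.28
ee_pos: [551.1, 137.7, 208.3]
t 45.275 z [551.1 137.7 208.3] torque tool [0.075 0.058 0.033] F tool [ 0.501  0.766 -2.618] w 22.125743117962394
time: 45.65
time: 45.9
t 45.9 z [551.1 137.7 207.9] torque tool [-0.164  0.031  0.016] F tool [ 0.717  0.712 -5.269] w 21.992084251350892
knob px [  230    12   180   183 22518] [315.7  86.4]
knob world [568.9 235.5  27. ] rel pinch (tool x,y): [[ 99.3  -3.2]
 [171.5   1.3]
 [-20.8   1.5]]
TCP rel crock U,V 374.18751941236263 -106.68928292665387 z 207.85674760704484 t 45.95
292 [(131, 207)]
318 [(131, 222)]
344 [(131, 207)]
(10, 230, 369) (130, 280, 357) (140, 280, 357) (150, 280, 356) (160, 280, 357) (170, 278, 360) (180, 278, 360) (190, 277, 360) (200, 277, 360) (210, 310, 371) 
46.05 [551.1  137.7  207.86] yaw 77.95838652928447 w 22.236579883101257 F [-0.23  0.45  6.02] q [ 7.37 23.89 97.97 -0.   58.09 19.41]
```

The pan is empty (grey floor continuous), so the knob has left it. I lift off the box edge, check the box by differencing the side image once the arm is clear, and move over the pad.

```bash
python3 -m creep '[{"x":0,"y":0,"z":-1,"spin":0},{"x":0,"y":0,"z":-3,"spin":0},{"x":0,"y":0,"z":-5.5,"spin":0},{"x":-0.5,"y":0.3,"z":-7,"spin":0},{"x":-2,"y":1.1,"z":-7.5,"spin":0},{"x":-5,"y":2.8,"z":-7.5,"spin":0},{"x":-8.5,"y":4.7,"z":-7.5,"spin":0},{"x":-11.5,"y":6.4,"z":-6.5,"spin":0},{"x":-13,"y":7.2,"z":-4.5,"spin":0},{"x":-13.1,"y":7.3,"z":-2,"spin":0},{"x":-13.1,"y":7.3,"z":0.5,"spin":0},{"x":-13.1,"y":7.3,"z":2.5,"spin":0},{"x":-13.1,"y":7.3,"z":3,"spin":0},{"x":-13.1,"y":7.3,"z":3,"spin":0}]'|head -2; python3 tq.py; python3 shot.py s10 side scene wrist; python3 pan.py s10; python3 - <<'E'
import pickle,numpy as np,cv2
from h import *
np.set_printoptions(precision=1,suppress=True)
d=pickle.load(open('c0.pkl','rb'))
for n in ('side','scene'):
    c=pickle.load(open(f's10_{n}.pkl','rb'))
    a=np.radians(-9.2);X=np.array([np.cos(a),np.sin(a)]);Y=np.array([-np.sin(a),np.cos(a)])
    poly=proj(c,[[*(np.array([562,211])+sx*92*X+sy*77*Y),5] for sx,sy in((-1,-1),(1,-1),(1,1),(-1,1))])
    m=np.zeros((400,640),np.uint8);cv2.fillPoly(m,[poly.astype(int)],255)
    df=cv2.absdiff(c['pixels'],d[n]['pixels']).max(2);q=((df>35)&(m>0)).astype(np.uint8);q=cv2.morphologyEx(q,cv2.MORPH_OPEN,np.ones((3,3)))
    k,l,s,ce=cv2.connectedComponentsWithStats(q)
    print(n,poly.round().tolist())
    for i in range(1,k):
        if s[i,4]>30: print('  blob',s[i],ce[i],'world z27',plane(c,[ce[i]],27)[0],'bgr',c['pixels'][l==i].mean(0),'was',d[n]['pixels'][l==i].mean(0))
E
```

```text
time: 47.8
ee_pos: [594.8, -6.2, 177.5]
t 47.8 z [594.8  -6.2 177.5] torque tool [-0.047 -0.012 -0.042] F tool [-0.645  0.153  2.924] w 21.843252010400587
47.95 [595.17  -5.91 178.38] yaw 77.95506185063438 w 21.850777021671647 F [ 0.16  0.52 -3.21] q [-6.92 27.87 96.07 -0.01 55.99  5.13]
292 [(131, 207)]
318 [(131, 222)]
344 [(33, 50), (131, 207)]
(0, 345, 345) (20, 345, 345) (30, 345, 345) (40, 344, 344) (50, 344, 344) (60, 339, 339) (100, 317, 373) (110, 249, 374) (120, 251, 374) (130, 252, 375) (140, 254, 376) (150, 256, 376) (160, 258, 377) (170, 259, 377) (180, 261, 379) (190, 263, 379) (200, 278, 360) (210, 266, 380) 
side [[276.0, 198.0], [348.0, 199.0], [347.0, 161.0], [283.0, 160.0]]
  blob [308 160  40  25 650] [331.2 170.1] world z27 [611.2 215.   27. ] bgr [38.7 50.8 66. ] was [ 97.5 136.6 178.5]
scene [[325.0, 201.0], [379.0, 234.0], [421.0, 208.0], [367.0, 179.0]]
  blob [380 187  20  18 222] [388.4 197. ] world z27 [592.5 234.5  27. ] bgr [ 61.6  89.7 119.9] was [106.  157.4 215.5]
```

A changed blob inside the box in the scene view, at (388,197), casts to about (592,234) and is knob-sized, so the knob is in the box. Now I set the scoop down: nose to the pad, then hinge it flat with a light grip.

```bash
python3 -m creep '[{"x":0,"y":0,"z":0.6,"spin":0},{"x":0,"y":0,"z":1.3,"spin":0},{"x":0,"y":0,"z":1.7,"spin":0}]'|head -2; python3 tq.py; python3 -m creep '[{"x":0,"y":0,"z":0.1,"spin":0},{"x":-0.5,"y":0,"z":0.3,"spin":0},{"x":-1.2,"y":0,"z":0.6,"spin":0},{"x":-2,"y":0,"z":0.9,"spin":0},{"x":-3,"y":0,"z":1.4,"spin":0},{"x":-4,"y":0,"z":2,"spin":0},{"x":-4.7,"y":0,"z":2.4,"spin":0},{"x":-4.7,"y":0,"z":2.4,"spin":0}]' 0 3.2|head -2; python3 tq.py; python3 shot.py s11 wrist; python3 pan.py s11
```

```text
time: 48.32
ee_pos: [595.6, -6.7, 163.2]
t 48.325 z [595.6  -6.7 163.2] torque tool [ 2.379 -1.701 -0.04 ] F tool [-11.491  -7.679 -38.666] w 21.6750081277364
time: 49.32
ee_pos: [584.7, -52.2, 136.1]
t 49.325 z [584.7 -52.2 136.1] torque tool [-0.258 -0.116  0.059] F tool [ 0.368 -0.612  1.662] w 21.80382482437814
49.375 [584.85 -51.85 136.29] yaw 77.92966999760421 w 21.885465735851593 F [-0.76 -0.38 -2.08] q [-11.51  30.18  99.53  -0.    50.32   0.56]
292 [(80, 172)]
318 [(80, 209)]
344 [(80, 172)]
(40, 356, 384) (50, 272, 384) (60, 238, 385) (70, 239, 386) (80, 241, 386) (90, 243, 387) (100, 245, 387) (110, 246, 388) (120, 248, 388) (130, 249, 389) (140, 251, 389) (150, 252, 390) (160, 255, 391) (170, 275, 391) (180, 258, 391) (190, 260, 329) (200, 308, 330) (210, 305, 332)
```

```bash
python3 -m creep '[{"x":-0.4,"y":0,"z":0.2,"spin":0},{"x":-0.8,"y":0,"z":0.4,"spin":0},{"x":-1.2,"y":0,"z":0.65,"spin":0},{"x":-1.5,"y":0,"z":0.85,"spin":0},{"x":-1.6,"y":0,"z":0.95,"spin":0},{"x":-1.6,"y":0,"z":0.95,"spin":0}]'|head -2; python3 tq.py; python3 shot.py s12 wrist; python3 pan.py s12; python3 - <<'E'
import pickle,numpy as np
from h import *
from bench import telemetry
c=pickle.load(open('s12_wrist.pkl','rb'));o=telemetry.get_obs();G=np.array(o['ee_pos'])+[0,0,18.8];u=np.array(o['tool_rot'])[:,0]
def f(x,z,th,s):
    t=np.radians(th);x=x-.259*s;z=z+.966*s;return np.array([x*np.cos(t)+z*np.sin(t),-x*np.sin(t)+z*np.cos(t)])
for s in (15,20,25):
  for th in (-4,-2,0,2,4): print(s,th,np.round(f(123.7,-162.4,th,s)+[0,G[2]]),'pan',np.round(G[:2]+u[:2]*f(83.7,-162.4,th,s)[0]),'rows',[round(float(proj(c,[G+u*q[0]+[0,0,q[1]]])[0,1])) for q in (f(123.7,-159.4,th,s),f(43.7,-126.4,th,s))])
E
```

```text
time: 50.12
ee_pos: [581.7, -67.5, 127.4]
t 50.125 z [581.7 -67.5 127.4] torque tool [ 0.342 -0.26  -0.03 ] F tool [-1.037 -2.859 -3.607] w 22.035553587386854
50.175 [581.72 -67.42 127.38] yaw 77.96270252749964 w 22.00024291453009 F [-0.46 -1.04  4.17] q [-13.06  30.71 100.24  -0.02  49.03  -1.01]
292 [(62, 160)]
318 [(62, 202)]
344 [(62, 160)]
(20, 342, 386) (30, 261, 387) (40, 234, 387) (50, 236, 388) (60, 237, 388) (70, 239, 389) (80, 241, 390) (90, 242, 390) (100, 244, 391) (110, 245, 391) (120, 247, 392) (130, 249, 392) (140, 250, 393) (150, 253, 393) (160, 254, 394) (170, 256, 366) (180, 258, 329) (190, 307, 330) (200, 307, 331) (210, 302, 336) 
15 -4 [130.   7.] pan [600.  21.] rows [45, 146]
15 -2 [125.   3.] pan [599.  16.] rows [52, 150]
15 0 [120.  -2.] pan [598.  11.] rows [58, 155]
15 2 [115.  -6.] pan [597.   6.] rows [65, 159]
15 4 [109. -10.] pan [596.   0.] rows [72, 163]
20 -4 [128.  12.] pan [600.  19.] rows [46, 149]
20 -2 [123.   7.] pan [599.  14.] rows [53, 153]
20 0 [119.   3.] pan [598.   9.] rows [59, 157]
20 2 [113.  -1.] pan [597.   4.] rows [66, 161]
20 4 [108.  -5.] pan [596.  -1.] rows [72, 166]
25 -4 [127.  16.] pan [600.  17.] rows [47, 152]
25 -2 [122.  12.] pan [599.  13.] rows [54, 156]
25 0 [117.   8.] pan [598.   8.] rows [60, 160]
25 2 [112.   4.] pan [597.   3.] rows [67, 164]
25 4 [107.   0.] pan [596.  -2.] rows [73, 168]
```

The pan is flat on the pad (tilt ≲1°, pan centre about (598,7), pad centre (599,10)). Open, then withdraw straight up.

```bash
python3 -m creep '[{"x":0,"y":0,"z":0,"spin":0},{"x":0,"y":0,"z":0,"spin":0},{"x":0,"y":0,"z":0,"spin":0},{"x":0,"y":0,"z":0,"spin":0},{"x":0,"y":0,"z":0,"spin":0},{"x":0,"y":0,"z":0,"spin":0}]' 1|tail -2; python3 -m creep '[{"x":0,"y":0,"z":-1,"spin":0},{"x":0,"y":0,"z":-3,"spin":0},{"x":0,"y":0,"z":-6,"spin":0},{"x":0,"y":0,"z":-9,"spin":0},{"x":0,"y":0,"z":-12,"spin":0},{"x":0,"y":0,"z":-13,"spin":0},{"x":0,"y":0,"z":-13,"spin":0}]'|head -2; python3 tq.py; python3 shot.py s13 wrist scene side; python3 pan.py s13;python3 - <<'E'
import pickle,numpy as np,cv2
from h import *
from bench import telemetry
np.set_printoptions(precision=1,suppress=True)
c=pickle.load(open('s13_wrist.pkl','rb'));a=np.radians(78);u=np.array([np.cos(a),np.sin(a),0]);v=np.array([np.sin(a),-np.cos(a),0])
P=np.array([598,7.5,4])
print('expected px nose top L/R, nose floor mid, back top',proj(c,[P+40*u-38*v+[0,0,22],P+40*u+38*v+[0,0,22],P+40*u+[0,0,3],P-40*u+[0,0,36]]))
h=cv2.cvtColor(c['pixels'],cv2.COLOR_BGR2HSV)
g=(h[...,1]<25).astype(np.uint8);k,l,s,ce=cv2.connectedComponentsWithStats(g)
for i in range(1,k):
    if s[i,4]>500:print(s[i],ce[i])
E
```

```text
contact_force: [0.3, 0.0, 0.7]
gripper_width: 76.6
time: 51.8
ee_pos: [581.6, -67.3, 257.3]
t 51.8 z [581.6 -67.3 257.3] torque tool [-0.111 -0.055 -0.076] F tool [-0.016 -0.231 -0.304] w 95.00981357772409
51.95 [581.35 -67.23 255.95] yaw 77.9594863118747 w 95.12539901977999 F [ 0.91 -0.34 -0.1 ] q [-13.06  22.68  91.93  -0.01  65.5   -1.02]
292 [(76, 141)]
318 [(76, 164)]
344 [(76, 141)]
(0, 338, 338) (10, 336, 336) (50, 307, 365) (60, 260, 366) (70, 262, 367) (80, 263, 367) (90, 265, 368) (100, 266, 369) (110, 268, 369) (120, 269, 370) (130, 271, 371) (140, 288, 371) (150, 274, 361) (160, 311, 326) (170, 308, 308) (180, 307, 330) (190, 307, 331) (200, 306, 306) (210, 305, 332) 
expected px nose top L/R, nose floor mid, back top [[287.2  73.8]
 [350.4  73.8]
 [318.8  75.1]
 [318.9 141.8]]
[ 435    0   55   73 2070] [460.8  39.2]
[    0     0   640   400 69975] [365.5 296. ]
[ 287   75   64  100 4525] [318.4 112.2]
[ 171  116   49   59 2018] [195.8 149. ]
```

The scoop stands exactly where predicted: nose row 76 against 75 expected, back row 141 against 142. A final check of the knob and the other things, by differencing, then I hand in.

```bash
python3 - <<'E'
import pickle,numpy as np,cv2
from h import *
np.set_printoptions(precision=1,suppress=True)
d=pickle.load(open('c0.pkl','rb'))
for n,roi in (('scene',{'box':(325,160,428,232),'spray':(433,130,472,216),'stone':(400,238,470,296),'sickle':(384,270,500,400)}),('side',{'box':(272,140,353,203),'spray':(348,88,378,160),'stone':(394,174,425,226),'sickle':(390,218,545,274)})):
    c=pickle.load(open(f's13_{n}.pkl','rb'))
    df=cv2.absdiff(c['pixels'],d[n]['pixels']).max(2)
    for k,(x0,y0,x1,y1) in roi.items():
        q=cv2.morphologyEx((df[y0:y1,x0:x1]>35).astype(np.uint8),cv2.MORPH_OPEN,np.ones((3,3)));m,l,s,ce=cv2.connectedComponentsWithStats(q)
        print(n,k,[(s[i].tolist(),(ce[i]+[x0,y0]).round().tolist(),plane(c,[ce[i]+[x0,y0]],27)[0].round().tolist()) for i in range(1,m) if s[i,4]>40])
E
```

```text
scene box [([57, 20, 19, 14, 172], [392.0, 186.0], [573.0, 283.0, 27.0]), ([55, 27, 21, 18, 226], [388.0, 197.0], [593.0, 235.0, 27.0])]
scene spray []
scene stone []
scene sickle []
side box [([12, 0, 6, 10, 51], [287.0, 144.0], [499.0, 349.0, 27.0]), ([19, 0, 62, 38, 841], [315.0, 155.0], [576.0, 286.0, 27.0]), ([39, 57, 12, 6, 51], [317.0, 200.0], [560.0, 106.0, 27.0])]
side spray [([0, 0, 30, 72, 1058], [363.0, 125.0], [739.0, 414.0, 27.0])]
side stone []
side sickle []
```

The arm still blocks the side view of the box, so one short move clears it for a surer check.

```bash
python3 -m creep '[{"x":-1,"y":0,"z":-1,"spin":0},{"x":-4,"y":0,"z":-3,"spin":0},{"x":-8,"y":0,"z":-5,"spin":0},{"x":-12,"y":0,"z":-6,"spin":0},{"x":-16,"y":0,"z":-6,"spin":0},{"x":-20,"y":0,"z":-6,"spin":0},{"x":-22,"y":0,"z":-6,"spin":0},{"x":-22,"y":0,"z":-6,"spin":0}]'|head -2; python3 shot.py s14 side scene; python3 - <<'E'
import pickle,numpy as np,cv2
from h import *
d=pickle.load(open('c0.pkl','rb'))
for n,(x0,y0,x1,y1) in (('scene',(325,160,428,232)),('side',(272,140,353,203))):
    c=pickle.load(open(f's14_{n}.pkl','rb'));df=cv2.absdiff(c['pixels'],d[n]['pixels']).max(2)[y0:y1,x0:x1]
    q=cv2.morphologyEx((df>25).astype(np.uint8),cv2.MORPH_OPEN,np.ones((3,3)));m,l,s,ce=cv2.connectedComponentsWithStats(q)
    for i in range(1,m):
        if s[i,4]>30: print(n,s[i].tolist(),(ce[i]+[x0,y0]).round(),plane(c,[ce[i]+[x0,y0]],27)[0].round(),'bgr',c['pixels'][y0:y1,x0:x1][l==i].mean(0).round(),d[n]['pixels'][y0:y1,x0:x1][l==i].mean(0).round())
E
```

```text
time: 52.95
ee_pos: [535.5, -283.3, 316.9]
53.05 [ 535.96 -281.67  317.13] yaw 77.96954728712409 w 94.5967652294192 F [ 0.78 -0.38  0.02] q [-33.98  21.8   83.88   0.01  74.34 -21.95]
scene [55, 20, 21, 26, 431] [390. 193.] [585. 254.  27.] bgr [ 77. 113. 150.] [ 83. 123. 168.]
side [0, 0, 81, 63, 4968] [312. 171.] [559. 218.  27.] bgr [32. 32. 33.] [ 74.  97. 120.]
```

In the scene view the knob is a single 21×26 px blob at (390,193), casting to about (585,254), well inside the box walls. The side view is blocked by the arm. Handing in.

```bash
python3 -c "
from bench import order
print(order.hand_in())"
```

```text
the job is handed in; nothing more can be done
None
```

The knob was scooped out of the crock and tipped into the cardboard box, and the scoop was stood back on its cardboard and let go. I handed the job in with the clock last reading 53 s; no verdict is reported.

**How it went:**
- **Tilting:** the tool cannot tilt, so I let the scoop pivot in the gripper by loosening and tightening the grip.
- **First scoop attempts:** two missed. In the first the nose landed on the knob. In the second the wooden grip slid through the fingers and the pan came up empty.
- **Third attempt:** I turned to 78° and levelled the pan with its stem against the crock's rim. The knob then rolled back into the pan and stayed there all the way to the box.

**Last checks:**
- **Scoop:** it stands flat on its cardboard, within about 5 mm of the middle. After I let go, its edges were within 1 pixel of where they should be. The gripper is open and touching nothing.
- **Knob:** the scene camera shows it inside the box at about (585, 254) mm. The arm blocked the side camera's view of the box, so only one view confirms this, and I assumed its height from it resting on the box floor.
- **Spray can, sickle and whetstone:** none shows any change in the scene view. The side view agrees for the sickle and whetstone, but it flagged a difference at the spray can that I put down to the arm being in the way.
- **Unresolved:** after the tipping, the wrist showed about 5 N upward. I took this to be the pan resting on the box wall and lifted it clear.

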